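# Rack the glued block heels and pin the bar

## Task

Stand every block heel that is on the cobbler's bench upright in the drying rack, one to a pocket and fully home, ready to be carried away. To do so, draw the locking pin out and park it in the steel notch at the rack's side, let go of it, then swing the bar wide open and load the heels; at last swing the bar shut over them, and push the pin back fully home through the bar into its post. Leave the glue jar, the polish tin and the hammer where they are.

Things in the scene. Friction and masses are not known exactly. Their poses are not given: they have to be found in the camera images.
- rack: drying rack, fixed to the bench: light wooden block 66 (x) by 272 (y) by 30 mm high, four pockets in a row along y; at -y a grey post 70 mm high with the bar's hinge, at +y a grey post 34 x 34 mm, 70 mm high, with the pin's bore, beyond it a steel fork (the side notch). Origin at the centre of the block's underside, z up, x away from the robot.
- slot0 (a point): centre of the mouth of pocket 1 of the rack, 30 mm above the bench: a rectangular pocket 45.5 mm (rack x) by 55.5 mm (rack y), 22 mm deep with a flat floor; takes one heel standing upright, its long axis along rack y, either way round. Pockets are equal, any heel may go in any pocket. Axes as the rack's.
- slot1 (a point): centre of the mouth of pocket 2 of the rack, 30 mm above the bench: a rectangular pocket 45.5 mm (rack x) by 55.5 mm (rack y), 22 mm deep with a flat floor; takes one heel standing upright, its long axis along rack y, either way round. Pockets are equal, any heel may go in any pocket. Axes as the rack's.
- slot2 (a point): centre of the mouth of pocket 3 of the rack, 30 mm above the bench: a rectangular pocket 45.5 mm (rack x) by 55.5 mm (rack y), 22 mm deep with a flat floor; takes one heel standing upright, its long axis along rack y, either way round. Pockets are equal, any heel may go in any pocket. Axes as the rack's.
- slot3 (a point): centre of the mouth of pocket 4 of the rack, 30 mm above the bench: a rectangular pocket 45.5 mm (rack x) by 55.5 mm (rack y), 22 mm deep with a flat floor; takes one heel standing upright, its long axis along rack y, either way round. Pockets are equal, any heel may go in any pocket. Axes as the rack's.
- bar (a joint): aluminium bar's angle (rad) about its vertical hinge: 0 shut (along rack +y over the pockets, at a stop), grows as it swings towards rack +x, 1.7 open (stop). Stays where left (1 N at the knob moves it). 22 mm wide, underside 70, top 82 mm above the bench, 316 mm from hinge to the eye at its free end; shut, it clears heels that are home by 6 mm and strikes others. The pin through its eye locks it.
- bar_hinge (a point): on the hinge axis of the bar, at its top face, 82 mm above the bench; fixed.
- bar_knob (a point): centre of the round black upright knob on the bar, 16 mm diameter, standing from the bar's top to 115 mm above the bench (this point at 100 mm), 90 mm from the hinge axis; moves with the bar.
- pin: loose steel locking pin, upright, 60 g: origin at the centre of the underside of its collar; collar 26 mm diameter and 5 mm thick above the origin, grip 16 mm diameter from 5 to 37 mm above it, shank 10 mm diameter reaching 40 mm below it (last 3 mm narrower); z up along the pin. Starts fully home in the bore.
- pin_bore (a point): where the pin's origin is when it is fully home with the bar shut: centre of the bar's eye at its top face, 82 mm above the bench. Eye and the bore below it are 13 mm square; the bore in the post is 34 mm deep below the post's top (70 mm). Axes as the rack's.
- notch (a point): where the parked pin's origin goes: in the side notch between two steel prongs, at their top, 58 mm above the bench, 46 mm from the bore along rack y. The gap is 14 mm (rack x), open upward and towards rack +y, where the prongs end 17 mm past this point; 21 mm towards -y is a wall 50 mm high. The shank hangs in the gap, the collar rests on the prongs. Axes as the rack's.
- heel0: loose block heel standing upright: D-shaped brown block, 52 mm long (x; flat face at -x, half-round at +x), 42 mm wide (y; side walls flat and parallel from x = -26 to +5 mm), 56 mm tall, about 90 g; black rubber foot 6 mm high, 2 mm smaller all round; origin at the centre of its underside, z up. 2 to 4 of the four heels are present.
- heel1: loose block heel standing upright: D-shaped brown block, 52 mm long (x; flat face at -x, half-round at +x), 42 mm wide (y; side walls flat and parallel from x = -26 to +5 mm), 56 mm tall, about 90 g; black rubber foot 6 mm high, 2 mm smaller all round; origin at the centre of its underside, z up. 2 to 4 of the four heels are present.
- heel2: loose block heel standing upright: D-shaped brown block, 52 mm long (x; flat face at -x, half-round at +x), 42 mm wide (y; side walls flat and parallel from x = -26 to +5 mm), 56 mm tall, about 90 g; black rubber foot 6 mm high, 2 mm smaller all round; origin at the centre of its underside, z up. 2 to 4 of the four heels are present.
- heel3: loose block heel standing upright: D-shaped brown block, 52 mm long (x; flat face at -x, half-round at +x), 42 mm wide (y; side walls flat and parallel from x = -26 to +5 mm), 56 mm tall, about 90 g; black rubber foot 6 mm high, 2 mm smaller all round; origin at the centre of its underside, z up. 2 to 4 of the four heels are present.
- glue_jar: bystander: jar with red lid, 68 mm diameter, 85 mm tall; origin at the centre of its underside. Leave alone.
- polish_tin: bystander: flat dark steel tin, 72 mm diameter, 26 mm tall; origin at the centre of its underside. Leave alone.
- hammer: bystander: hammer lying on the bench, about 280 mm long along its x; origin under its middle. Leave alone.
Mind the look-alikes: they are no part of the job. Leave any green or purple look-alike of the heel1 alone. What is shaped like the heel3 but green or yellow is not meant.

How it is judged:
By the outcome, as a careful person would: the job done as asked, in the order asked, and still so for the second after the job is handed in, with the robot touching nothing.
Of heel0, heel1, heel2, heel3 only 2 to 4 are there at a start; the rules pass over those that are not, and their reading is None.
At some moment in a run one of heel0, heel1, heel2, heel3 may be knocked a few centimetres aside while the robot is not near it.
It also fails if it takes over 210 s, if anything falls off the work surface, if the arm or the gripper's body presses on something with over 40 N, if the wrist force passes 120 N, or if a joint passes its speed limit or range.

## Robot

A 7-joint arm with a two-finger parallel gripper is mounted at the origin on the work surface. World frame = base frame: x ahead of the robot, y to its left, z up, the work surface at z = 0. Lengths are in m, angles in rad, forces in N, time in s.
With the tool pointing down it reaches from about 0.4 to 0.85 m from the base axis. Payload 10.4 kg.
Tool frame: the origin (TCP) lies at the very end of the fingers, on their centre line; the grasp point (between the pads) lies 19 mm behind it; z points along the fingers, y is the line along which they close (so a half turn about z gives the same grasp; the last joint's range is limited). The gripper opens to 85 mm and grips with 20 to 120 N. Pads are 22 mm wide; open, the fingers measure 114 mm over their backs; the gripper's body (76 mm by 85 mm) begins 54 mm behind the grasp point. The pads swing forward as they close: fully open they stand 13 mm farther back than shut.
Start: joints at [1.219, 0.332, -0.065, 1.46, 0.022, 1.35, -0.088], TCP at [0.202, -0.592, 0.231] pointing down, gripper open.
Joint ranges: [-2.6, 2.6], [-0.5, 2.12], [-1.47, 1.34], [0.16, 2.42], [-1.27, 4.41], [0.06, 2.06], [-2.6, 2.6]. Speed limits (rad/s): [2.22, 2.22, 2.79, 2.79, 3.14, 3.14, 3.14].

## Interface

Orientations are given as a unit quaternion [x, y, z, w].
In Python, from workcell import * gives the robot as it stands. The module is installed in compiled form; this text tells all that it offers.
- The arm moves only by the tool carry_out, never from a script. Its argument "motion" is a list of rows, each an object with "xyz": the shift along the tool's x, y, z in m, a list of three; "angular": the turn, a rotation vector about the tool's x, y, z in degrees, a list of three. A call has 1 to 12 rows; each row is the pose to reach, as a shift and turn from the pose commanded when the call began, along the tool's axes at that moment; what a row does not reach only later rows make up. A row lasts 1/10 s, in which the tool goes at most 50 mm and 8.59 degrees, less where a joint would pass 70% of its speed; a pose out of reach is approached as far as the arm can. A call with a gripper value outside its range is refused whole. "hand" is the opening, from 0 (shut) to 1 (fully open), set as the call begins (left out, the last holds). The fingers move at their own pace and stop on an object; "grip_force" is the grip in N (left out, the last holds). Time passes only in rows, so rows that repeat a pose let the fingers close. It gives the time, the measured TCP pose, the force, the opening and the grip force at its end, in the units of the state.
- get_obs(): the state, without advancing time (a new reading comes with each control period).
- camera(name): name is "scene" or "top" or "wrist"; returns a dict with "img" (400x640x3 uint8, red, green, blue), "fx", "fy", "cx", "cy" (pixels), "extrinsics" (4x4, takes a point from camera to world coordinates). Camera axes: x right, y up, looking along -z (the intrinsics and any distortion apply to the point x, -y, -z); pixel columns grow to the right and rows downward; lengths in m; the calibration is good to about 2 mm. The wrist camera is an equidistant fisheye: a pixel r from the principal point sees the ray r / f radians off the axis. A picture is of the moment at which its call begins. There is no depth.
- hand_in(): hands the job in; it is judged then, once.
The state is a dict: "clock": time; "joint_pos": joint angles; "joint_velocities": joint speeds; "tau": joint torques, N m; "position": TCP position; "ee_rot": TCP orientation; "ft_force": force on the tool from outside, world axes, zero at the start; "torque": the same for the moment, N m; "grip_width": opening from 0.0 (shut) to 1.0 (fully open); "grasp_force": force on a finger pad.
Only numpy, scipy, OpenCV 4.12 (cv2) and the standard library are available. Lean on these libraries where they do the work, as an engineer would, in place of code of your own. Each camera call takes 0.05 s, during which the arm holds its last target. There are 200 camera calls.

## Working session

There is one attempt and no reset: what is moved stays moved. The work goes in short steps, Python scripts to look and compute and a tool call to move; the robot and the scene stay as the last step left them, time stands still between calls to the robot, and variables do not carry over. Pictures are saved under pics/ and viewed, at most 14 in all, crops included, and the job is handed in when it is done.

Besides the shell and the picture viewer there is one more tool, called by a JSON object that holds its "api" and its "payload". carry_out: Moves the arm, as the interface text tells. Its arguments: {"type":"object","properties":{"motion":{"type":"array"},"hand":{"type":"number"},"grip_force":{"type":"number"}},"required":["motion"]}

```bash
mkdir -p pics; cat > h.py <<'E'
from workcell import *
import numpy as np, cv2
from scipy.spatial.transform import Rotation as R
def snap(n,f):
    c=camera(n); cv2.imwrite('pics/'+f+'.png',cv2.cvtColor(c['img'],cv2.COLOR_RGB2BGR)); np.savez('pics/'+f+'.npz',**c); return c
def load(f): return dict(np.load('pics/'+f+'.npz'))
def ray(c,u,v,fish=False):
    x=(u-c['cx'])/c['fx']; y=(v-c['cy'])/c['fy']
    if fish:
        r=np.hypot(x,y); s=np.sin(r)/max(r,1e-9); d=np.array([x*s,-y*s,-np.cos(r)])
    else: d=np.array([x,-y,-1.])
    E=c['extrinsics']; d=E[:3,:3]@d; return E[:3,3],d/np.linalg.norm(d)
def plane(c,u,v,z,fish=False):
    o,d=ray(c,u,v,fish); return o+d*(z-o[2])/d[2]
def tri(rays):
    A=np.zeros((3,3));b=np.zeros(3)
    for o,d in rays:
        P=np.eye(3)-np.outer(d,d);A+=P;b+=P@o
    p=np.linalg.solve(A,b); return p,[np.linalg.norm((np.eye(3)-np.outer(d,d))@(p-o)) for o,d in rays]
def proj(c,p,fish=False):
    E=c['extrinsics']; q=E[:3,:3].T@(np.asarray(p)-E[:3,3]); x,y,z=q[0],-q[1],-q[2]
    if fish:
        t=np.arctan2(np.hypot(x,y),z); n=max(np.hypot(x,y),1e-9); return c['cx']+c['fx']*t*x/n, c['cy']+c['fy']*t*y/n
    return c['cx']+c['fx']*x/z, c['cy']+c['fy']*y/z
E
python3 - <<'E'
from h import *
np.set_printoptions(precision=4,suppress=True)
for n in ['scene','top','wrist']:
    c=snap(n,n+'0'); print(n,c['fx'],c['cx'],c['cy']); print(c['extrinsics'])
print({k:np.round(v,4) for k,v in get_obs().items()})
E
```

```text
scene 479.2256534999349 324.5817358826112 199.61131196686418
[[-0.5362 -0.4227  0.7307  1.4154]
 [ 0.8438 -0.2921  0.4502  0.6043]
 [ 0.0231  0.8579  0.5132  0.7733]
 [ 0.      0.      0.      1.    ]]
top 391.7056391263154 319.1710144137521 196.13852364588934
[[-0.1474  0.9674 -0.2059  0.2723]
 [-0.9891 -0.1451  0.0265  0.0278]
 [-0.0042  0.2076  0.9782  1.1271]
 [ 0.      0.      0.      1.    ]]
wrist 309.70691628693146 315.1810794870482 198.27041959744975
[[ 0.3227  0.8994  0.2949  0.277 ]
 [-0.9465  0.3073  0.0985 -0.5666]
 [-0.002  -0.3109  0.9504  0.3733]
 [ 0.      0.      0.      1.    ]]
{'clock': np.float64(0.15), 'joint_pos': array([ 1.2194,  0.3327, -0.0647,  1.4607,  0.0216,  1.3499, -0.0885]), 'joint_velocities': array([ 0.0004, -0.0014, -0.0008, -0.0018, -0.0019, -0.0011,  0.0006]), 'tau': array([  0.001 , -62.5823,   0.0495, -39.1854,   0.0163,   0.0076,
         0.    ]), 'position': array([ 0.2017, -0.5913,  0.2307]), 'ee_rot': array([ 0.9865,  0.1637, -0.0001, -0.0005]), 'ft_force': array([-0.5511, -0.2196,  0.0417]), 'torque': array([0.0092, 0.014 , 0.0201]), 'grasp_force': np.float64(0.0), 'grip_width': np.float64(0.9992)}
```

View pics/top0.png

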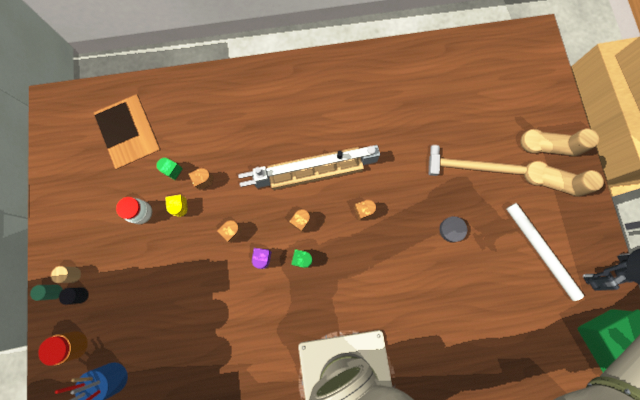

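View pics/scene0.png

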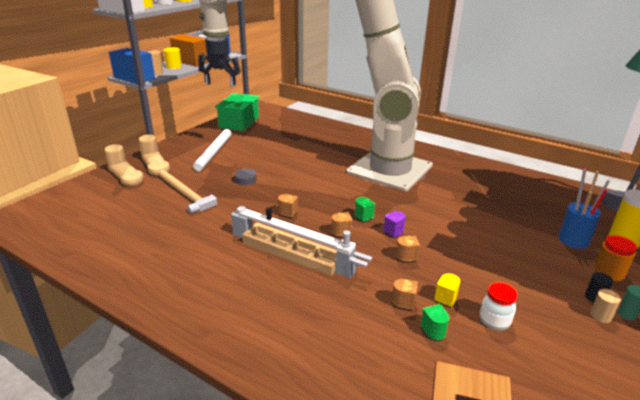

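Four brown heels at top (199,176), (229,230), (300,219), (366,208). Look-alikes to leave alone: green (168,166) and (302,259), yellow (176,205), purple (260,258). The rack has its hinge at (378,155) and the pin near (258,173). I'll check this in a close crop.

```bash
python3 - <<'E'
import cv2
a=cv2.imread('pics/top0.png')[130:280,150:400]; b=cv2.imread('pics/scene0.png')[180:310,225:425]
a=cv2.resize(a,(800,480),interpolation=cv2.INTER_CUBIC); b=cv2.resize(b,(800,520),interpolation=cv2.INTER_CUBIC)
cv2.imwrite('pics/ca.png',a);cv2.imwrite('pics/cb.png',b)
E
```

```text
(no output)
```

View pics/ca.png

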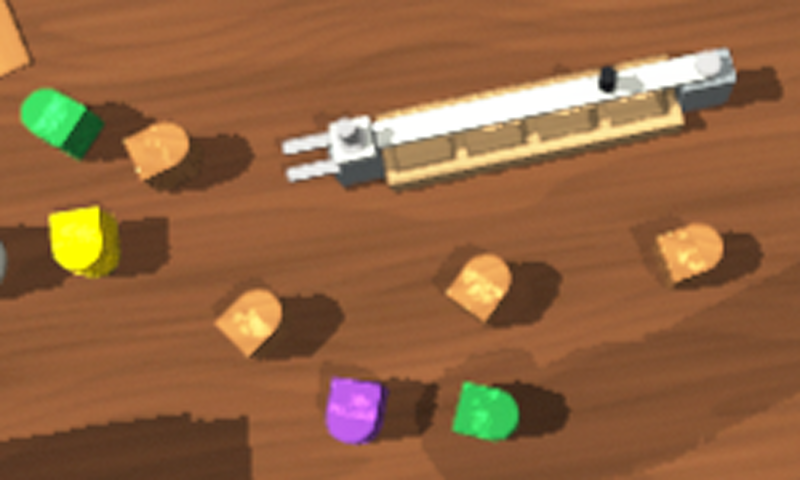

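View pics/cb.png

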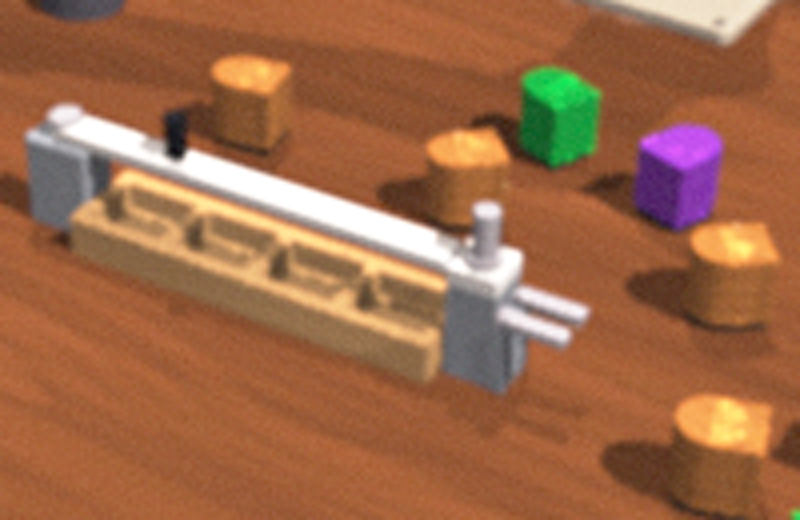

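Choice confirmed: four orange-brown D blocks in the crop at (158,150), (250,322), (482,287), (690,253). Pin grip top at (349,128) and (487,208); hinge cap at (710,63) and (65,115).

```bash
cat >> h.py <<'E'
def blobs(c,amin=60):
    hsv=cv2.cvtColor(c['img'],cv2.COLOR_RGB2HSV)
    m=cv2.inRange(hsv,(8,140,150),(20,255,255)); m=cv2.morphologyEx(m,cv2.MORPH_CLOSE,np.ones((3,3)))
    n,l,s,ce=cv2.connectedComponentsWithStats(m)
    return [(s[i],ce[i],(l==i).astype(np.uint8)) for i in range(1,n) if s[i,4]>amin]
def heel(c,m,z,fish=False):
    cn=max(cv2.findContours(m,cv2.RETR_EXTERNAL,cv2.CHAIN_APPROX_NONE)[0],key=len)[:,0,:]
    P=np.array([plane(c,u,v,z,fish)[:2] for u,v in cn])
    (ctr,wh,a)=cv2.minAreaRect((P*1000).astype(np.float32))
    M=cv2.moments((P*1e4).astype(np.float32)); cen=np.array([M['m10'],M['m01']])/M['m00']/1e4
    a=np.radians(a); ax=[np.array([np.cos(a),np.sin(a)]),np.array([-np.sin(a),np.cos(a)])]
    ctr=np.array(ctr)/1000; d=cen-ctr # centroid lies toward the flat (-x) end
    k=int(abs(d@ax[1])>abs(d@ax[0])); x=-ax[k]*np.sign(d@ax[k])
    return ctr,np.array(wh),cen,x,np.degrees(np.arctan2(x[1],x[0]))
E
python3 - <<'E'
from h import *
np.set_printoptions(precision=4,suppress=True)
t,s=load('top0'),load('scene0')
A=lambda u,v:ray(t,150+u/3.2-.35,130+v/3.2-.35)
B=lambda u,v:ray(s,225+u/4-.4,180+v/4-.4)
for n,a,b in [('pintop',(349,128),(487,208)),('hinge',(710,63),(65,115)),('knobtop',(609,70),(177,116))]:
    print(n,*tri([A(*a),B(*b)]))
for st,ce,m in blobs(t):
    print(st,ce, *[np.round(q,4) for q in heel(t,m,.056)])
E
```

```text
pintop [0.5796 0.1511 0.1179] [np.float64(0.0016544576561846249), np.float64(0.001654457656184609)]
hinge [ 0.6016 -0.1636  0.0839] [np.float64(0.0013375255596882003), np.float64(0.0013375255596880563)]
knobtop [ 0.5978 -0.0712  0.1142] [np.float64(0.0027029056097015625), np.float64(0.0027029056097016314)]
[629   0  11  31 184] [635.663   10.1793] [ 0.922  -1.0477] [ 30.6193 106.4271] [ 0.9373 -1.0576] [-0.9507  0.3101] 161.9331
[530  18  25   8  63] [542.254   21.1111] [ 0.9406 -0.7608] [ 9.7499 80.2024] [ 0.9411 -0.7631] [-0.1161  0.9932] 96.6656
[   28    24   552   215 48240] [294.7215 127.7074] [0.7274 0.0025] [ 462.0465 1607.2894] [0.7066 0.0285] [ 0.0015 -1.    ] -89.9113
[230  48  86  19 282] [276.6277  55.8014] [0.9451 0.0759] [ 27.0053 258.0038] [0.947  0.0592] [-0.0005  1.    ] 90.0307
[153  67  71  21 380] [189.2789  77.0816] [0.9154 0.3328] [211.3375  50.5118] [0.9158 0.334 ] [-0.0282 -0.9996] -91.6156
[ 29  69 137  37 547] [82.6289 86.4186] [0.9286 0.6035] [ 47.7117 406.4476] [0.9328 0.6552] [ 0.0746 -0.9972] -85.7195
[521 110  67  18 561] [551.4011 118.8538] [ 0.6235 -
[... 1223 characters left out ...]
511 291.999 ] [ 0.1986 -0.3138] [295.2686 635.1329] [ 0.1909 -0.3133] [0.9973 0.0735] 4.2157
[ 28 251  46  14 182] [ 48.3681 256.8352] [0.4389 0.7446] [ 19.8461 121.4149] [0.44   0.7575] [ 0.0055 -1.    ] -89.6862
[ 28 271  24   9 139] [ 37.3165 274.0935] [0.3987 0.7743] [20.9244 61.423 ] [0.3984 0.7811] [ 0.0056 -1.    ] -89.6804
[ 216  325   81   58 2687] [260.4473 353.2311] [0.1126 0.2213] [144.4967 192.062 ] [0.1122 0.2104] [-0.0112  0.9999] 90.6429
[ 52 335  19  30  79] [ 64.0759 347.3291] [0.2    0.7164] [73.6696 42.0986] [0.1997 0.7093] [-0.1364  0.9907] 97.8398
[554 372  44  19 463] [573.9957 380.2419] [-0.0712 -0.576 ] [ 33.8844 110.1236] [-0.0701 -0.5694] [ 0.0322 -0.9995] -88.1543
```

```bash
cat >> h.py <<'E'
def go(*targets):
    """each target (x,y,z,yaw_deg of tool x): print shift & turn in tool axes from present pose"""
    o=get_obs(); R0=R.from_quat(o['ee_rot']); p=o['position']
    for x,y,z,w in targets:
        d=R0.inv().apply(np.array([x,y,z])-p); Rt=R.from_euler('z',w,degrees=True)*R.from_quat([1,0,0,0])
        a=(R0.inv()*Rt).as_rotvec(degrees=True); print('xyz',np.round(d,4).tolist(),'ang',np.round(a,2).tolist())
E
python3 - <<'E'
from h import *
go((.50,.05,.30,4))
t=load('top0'); hsv=cv2.cvtColor(t['img'],cv2.COLOR_RGB2HSV)
for u,v in [(199,176),(229,230),(300,219),(366,208)]: print(hsv[v,u],hsv[v+3,u+20])
E
```

```text
xyz [0.4893, -0.5107, -0.0687] ang [-0.06, 0.01, 14.84]
[ 16 162 238] [ 12 155  94]
[ 26 117 255] [ 12 149  87]
[ 23 136 253] [ 12 157  83]
[ 19 149 249] [ 12 155  84]
```

{"api": "carry_out", "payload": {"motion": [{"xyz":[0,0,-0.04],"angular":[0,0,0]},{"xyz":[0.12,-0.13,-0.069],"angular":[0,0,4]},{"xyz":[0.245,-0.255,-0.069],"angular":[0,0,8]},{"xyz":[0.489,-0.511,-0.069],"angular":[0,0,14.8]},{"xyz":[0.489,-0.511,-0.069],"angular":[0,0,14.8]},{"xyz":[0.489,-0.511,-0.069],"angular":[0,0,14.8]},{"xyz":[0.489,-0.511,-0.069],"angular":[0,0,14.8]},{"xyz":[0.489,-0.511,-0.069],"angular":[0,0,14.8]},{"xyz":[0.489,-0.511,-0.069],"angular":[0,0,14.8]},{"xyz":[0.489,-0.511,-0.069],"angular":[0,0,14.8]},{"xyz":[0.489,-0.511,-0.069],"angular":[0,0,14.8]},{"xyz":[0.489,-0.511,-0.069],"angular":[0,0,14.8]}]}}

```text
clock: 1.35
position: [0.4331, -0.0915, 0.2959]
ee_rot: [0.999, 0.035, 0.0, 0.0]
ft_force: [0.8, 0.0, -0.6]
grip_width: 1.002
grasp_force: 0.0
```

{"api": "carry_out", "payload": {"motion": [{"xyz":[0.04,-0.07,0],"angular":[0,0,0]},{"xyz":[0.077,-0.135,0],"angular":[0,0,0]},{"xyz":[0.077,-0.135,0],"angular":[0,0,0]},{"xyz":[0.077,-0.135,0],"angular":[0,0,0]},{"xyz":[0.077,-0.135,0],"angular":[0,0,0]},{"xyz":[0.077,-0.135,0],"angular":[0,0,0]},{"xyz":[0.077,-0.135,0],"angular":[0,0,0]}]}}

```text
clock: 2.05
position: [0.4999, 0.045, 0.2957]
ee_rot: [0.999, 0.034, -0.0, 0.0]
ft_force: [0.4, 0.7, 0.5]
grip_width: 1.0
grasp_force: 0.0
```

```bash
python3 - <<'E'
from h import *
c=snap('wrist','w1'); print(np.round(get_obs()['position'],4)); print(np.round(c['extrinsics'],4))
for p in [(.5796,.1511,.119),(.6016,-.1636,.082)]: print(proj(c,p,True))
E
```

```text
[0.5    0.0451 0.2958]
[[ 6.770e-02  9.482e-01  3.104e-01  5.792e-01]
 [-9.977e-01  6.430e-02  2.130e-02  4.950e-02]
 [ 2.000e-04 -3.112e-01  9.504e-01  4.384e-01]
 [ 0.000e+00  0.000e+00  0.000e+00  1.000e+00]]
(np.float64(218.20049416342295), np.float64(96.61382706738092))
(np.float64(485.6071984505571), np.float64(103.98085363496249))
```

View pics/w1.png

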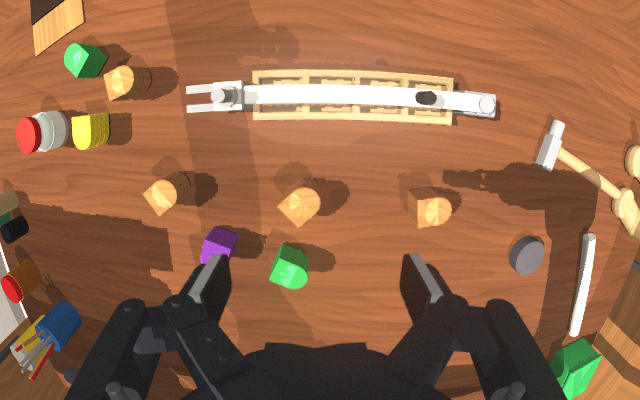

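The wrist view agrees: pin top (218,96), hinge (487,103), block outline (254,72) to (453,123). The heel tops are at about (120,82), (161,196), (298,206) and (434,211).

```bash
cat >> h.py <<'E'
def tops(c,seeds,fish=True,z=.056):
    """flood the bright heel-top around each seed and measure it"""
    hsv=cv2.cvtColor(c['img'],cv2.COLOR_RGB2HSV)
    m=cv2.inRange(hsv,(8,70,200),(32,215,255)); m=cv2.morphologyEx(m,cv2.MORPH_CLOSE,np.ones((3,3)))
    _,l=cv2.connectedComponents(m)
    for u,v in seeds:
        w=l[v-6:v+7,u-6:u+7]; k=np.bincount(w[w>0]).argmax(); b=(l==k).astype(np.uint8)
        r=heel(c,b,z,fish); print((u,v),b.sum(),'ctr',np.round(r[0],4),'size',np.round(r[1],1),'x-dir',np.round(r[4],1))
E
python3 - <<'E'
from h import *
c=load('w1');t=load('top0')
print('wrist');tops(c,[(120,82),(161,196),(298,206),(434,211)])
print('top');tops(t,[(199,176),(229,230),(300,219),(366,208)],False)
q=[plane(c,u,v,.03,True)[:2] for u,v in [(254,72),(452,79),(453,123),(254,120)]]
print(np.round(q,4),np.round(np.mean(q,0),4))
print('pin',plane(c,218,96,.119,True),'hinge',plane(c,487,103,.084,True),'knob',plane(c,421,98,.115,True))
A=lambda u,v:ray(t,150+u/3.2-.35,130+v/3.2-.35)
s=load('scene0');B=lambda u,v:ray(s,225+u/4-.4,180+v/4-.4)
print(tri([A(349,128),B(487,208),ray(c,218,96,True)]),tri([A(710,63),B(65,115),ray(c,487,103,True)]))
E
```

```text
wrist
(120, 82) 750 ctr [0.6067 0.3247] size [42.1 52.1] x-dir -72.0
(161, 196) 802 ctr [0.4432 0.2588] size [42.5 52. ] x-dir -53.5
(298, 206) 1212 ctr [0.4354 0.0632] size [57.3 64.8] x-dir 178.8
(434, 211) 902 ctr [ 0.4458 -0.1253] size [43.1 52.3] x-dir -77.9
top
(199, 176) 227 ctr [0.6071 0.3255] size [41.5 50.1] x-dir -74.0
(229, 230) 249 ctr [0.4422 0.259 ] size [40.  49.5] x-dir -52.0
(300, 219) 248 ctr [0.4444 0.0593] size [40.7 51.3] x-dir -43.2
(366, 208) 243 ctr [ 0.4465 -0.1251] size [41.5 49.7] x-dir -76.6
[[ 0.6133  0.1317]
 [ 0.6308 -0.1357]
 [ 0.5693 -0.1444]
 [ 0.5491  0.1286]] [ 0.5906 -0.005 ]
pin [0.58025322 0.15134829 0.119     ] hinge [ 0.60308046 -0.16435081  0.084     ] knob [ 0.59339549 -0.06264066  0.115     ]
(array([0.57992428, 0.1513348 , 0.11807871]), [np.float64(0.0017518630394306118), np.float64(0.001608133554988822), np.float64(0.0004423202682701823)]) (array([ 0.60215573, -0.16358604,  0.08426553]), [np.float64(0.0010359453638344545), np.float64(0.0017764799476868104), np.float64(0.0010273036525231699)])
```

```bash
python3 - <<'E'
from h import *
print(np.round(get_obs()['joint_pos'],3))
go((.580,.1513,.20,-86),(.580,.1513,.089,-86))
E
```

```text
[ 0.534  0.083 -0.749  1.643  0.058  1.438 -1.724]
xyz [0.0871, -0.1006, 0.0957] ang [0.03, -0.04, 89.9]
xyz [0.0871, -0.1007, 0.2067] ang [0.03, -0.04, 89.9]
```

{"api": "carry_out", "payload": {"motion": [{"xyz":[0.02,-0.02,0.01],"angular":[0,0,-8.2]},{"xyz":[0.04,-0.04,0.02],"angular":[0,0,-16.4]},{"xyz":[0.05,-0.06,0.03],"angular":[0,0,-24.6]},{"xyz":[0.07,-0.08,0.05],"angular":[0,0,-32.8]},{"xyz":[0.087,-0.1,0.07],"angular":[0,0,-41]},{"xyz":[0.087,-0.1,0.07],"angular":[0,0,-49.2]},{"xyz":[0.087,-0.1,0.07],"angular":[0,0,-57.4]},{"xyz":[0.087,-0.1,0.07],"angular":[0,0,-65.6]},{"xyz":[0.087,-0.1,0.07],"angular":[0,0,-73.8]},{"xyz":[0.087,-0.1,0.07],"angular":[0,0,-82]},{"xyz":[0.087,-0.1,0.07],"angular":[0,0,-90]},{"xyz":[0.087,-0.1,0.07],"angular":[0,0,-90]}]}}

```text
clock: 3.3
position: [0.5801, 0.1512, 0.2256]
ee_rot: [0.682, 0.732, -0.0, 0.0]
ft_force: [-0.6, 0.8, -0.8]
grip_width: 1.0
grasp_force: 0.0
```

```bash
python3 - <<'E'
from h import *
o=get_obs();print(np.round(o['joint_pos'],3),np.round(o['position'],4))
c=snap('wrist','w2'); print(proj(c,(.58,.1513,.119),True))
go((.580,.1513,.12,94),(.580,.1513,.089,94))
E
```

```text
[ 0.43   0.456 -1.01   1.501  0.388  1.4   -0.529] [0.5801 0.1512 0.2256]
(np.float64(315.6476406814539), np.float64(195.1000568408697))
xyz [-0.0, -0.0, 0.1056] ang [-0.01, 0.03, -0.22]
xyz [-0.0, -0.0, 0.1366] ang [-0.01, 0.03, -0.22]
```

View pics/w2.png

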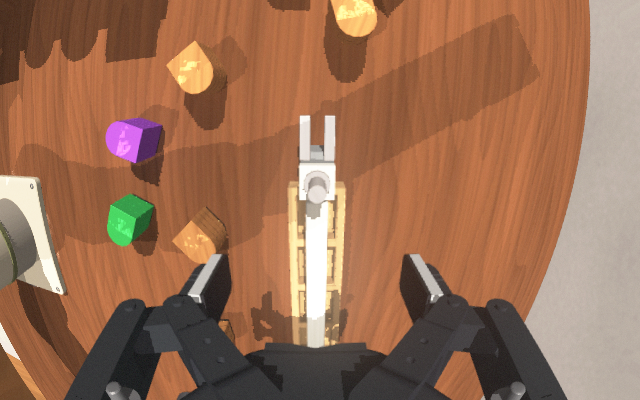

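Pin top is at (316,193), and I predicted (315.6,195). The gap between the prongs is centred at column 317. I'll descend and grip.

{"api": "carry_out", "payload": {"motion": [{"xyz":[0,0,0.04],"angular":[0,0,0]},{"xyz":[0,0,0.08],"angular":[0,0,0]},{"xyz":[0,0,0.11],"angular":[0,0,0]},{"xyz":[0,0,0.134],"angular":[0,0,0]},{"xyz":[0,0,0.134],"angular":[0,0,0]},{"xyz":[0,0,0.134],"angular":[0,0,0]},{"xyz":[0,0,0.134],"angular":[0,0,0]}], "hand": 0.5, "grip_force": 40}}

```text
clock: 4.05
position: [0.5808, 0.1527, 0.0935]
ee_rot: [0.682, 0.731, 0.001, 0.001]
ft_force: [0.2, -0.2, -0.2]
grip_width: 0.504
grasp_force: 0.0
```

{"api": "carry_out", "payload": {"motion": [{"xyz":[0,0,0],"angular":[0,0,0]},{"xyz":[0,0,0],"angular":[0,0,0]},{"xyz":[0,0,0],"angular":[0,0,0]},{"xyz":[0,0,0],"angular":[0,0,0]},{"xyz":[0,0,0],"angular":[0,0,0]},{"xyz":[0,0,0],"angular":[0,0,0]}], "hand": 0}}

```text
clock: 4.65
position: [0.5806, 0.1526, 0.0928]
ee_rot: [0.682, 0.731, 0.001, 0.001]
ft_force: [-0.7, -0.7, 6.0]
grip_width: 0.174
grasp_force: 38.9
```

{"api": "carry_out", "payload": {"motion": [{"xyz":[0,0,-0.012],"angular":[0,0,0]},{"xyz":[0,0,-0.025],"angular":[0,0,0]},{"xyz":[0,0,-0.038],"angular":[0,0,0]},{"xyz":[0,0,-0.05],"angular":[0,0,0]},{"xyz":[0,0,-0.05],"angular":[0,0,0]},{"xyz":[0.015,0,-0.05],"angular":[0,0,0]},{"xyz":[0.03,0,-0.05],"angular":[0,0,0]},{"xyz":[0.046,0,-0.05],"angular":[0,0,0]},{"xyz":[0.046,0,-0.05],"angular":[0,0,0]},{"xyz":[0.046,0,-0.05],"angular":[0,0,0]}]}}

```text
clock: 5.65
position: [0.5761, 0.1993, 0.1413]
ee_rot: [0.681, 0.732, -0.0, -0.0]
ft_force: [0.3, 0.2, -0.5]
grip_width: 0.17
grasp_force: 39.2
```

```bash
python3 - <<'E'
from h import *
o=get_obs();print(np.round(o['position'],4),o['grip_width'])
c=snap('wrist','w3'); cv2.imwrite('pics/w3c.png',cv2.resize(cv2.cvtColor(c['img'][100:330,220:420],cv2.COLOR_RGB2BGR),(600,690)[:2] and (520,598),interpolation=cv2.INTER_CUBIC))
E
```

```text
[0.5761 0.1993 0.1413] 0.169887633908663
```

View pics/w3c.png

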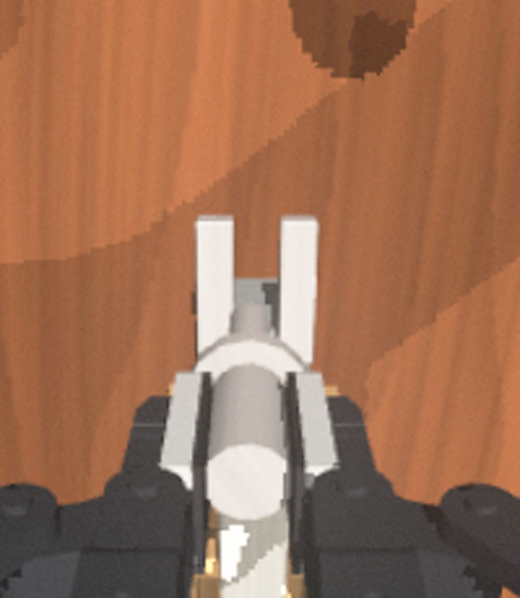

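{"api": "carry_out", "payload": {"motion": [{"xyz":[-0.001,0.0012,0.01],"angular":[0,0,0]},{"xyz":[-0.001,0.0012,0.022],"angular":[0,0,0]},{"xyz":[-0.001,0.0012,0.034],"angular":[0,0,0]},{"xyz":[-0.001,0.0012,0.046],"angular":[0,0,0]},{"xyz":[-0.001,0.0012,0.058],"angular":[0,0,0]},{"xyz":[-0.001,0.0012,0.066],"angular":[0,0,0]},{"xyz":[-0.001,0.0012,0.071],"angular":[0,0,0]},{"xyz":[-0.001,0.0012,0.071],"angular":[0,0,0]},{"xyz":[-0.001,0.0012,0.071],"angular":[0,0,0]}]}}

```text
clock: 6.6
position: [0.5781, 0.1976, 0.0711]
ee_rot: [0.682, 0.732, 0.0, 0.0]
ft_force: [0.6, 0.1, 0.3]
grip_width: 0.167
grasp_force: 39.2
```

{"api": "carry_out", "payload": {"motion": [{"xyz":[0,0,0.001],"angular":[0,0,0]},{"xyz":[0,0,0.002],"angular":[0,0,0]},{"xyz":[0,0,0.0025],"angular":[0,0,0]},{"xyz":[0,0,0.0025],"angular":[0,0,0]}]}}

```text
clock: 7.0
position: [0.5783, 0.1976, 0.0689]
ee_rot: [0.682, 0.732, 0.0, 0.0]
ft_force: [-1.5, -0.6, 4.4]
grip_width: 0.171
grasp_force: 39.8
```

{"api": "carry_out", "payload": {"motion": [{"xyz":[0,0,0],"angular":[0,0,0]},{"xyz":[0,0,0],"angular":[0,0,0]},{"xyz":[0,0,0],"angular":[0,0,0]},{"xyz":[0,0,0],"angular":[0,0,0]},{"xyz":[0,0,-0.03],"angular":[0,0,0]},{"xyz":[0,0,-0.07],"angular":[0,0,0]},{"xyz":[0,0,-0.11],"angular":[0,0,0]},{"xyz":[0,0,-0.11],"angular":[0,0,0]},{"xyz":[0,0,-0.11],"angular":[0,0,0]}], "hand": 0.5}}

```text
clock: 7.9
position: [0.5783, 0.1976, 0.1789]
ee_rot: [0.682, 0.732, 0.001, 0.001]
ft_force: [0.1, -0.9, -1.0]
grip_width: 0.499
grasp_force: 0.0
```

```bash
python3 - <<'E'
from h import *
o=get_obs();print(np.round(o['position'],4),o['grip_width'])
c=snap('wrist','w4'); cv2.imwrite('pics/w4c.png',cv2.resize(cv2.cvtColor(c['img'][60:360,140:540],cv2.COLOR_RGB2BGR),(800,600),interpolation=cv2.INTER_CUBIC))
print(proj(c,(.5768,.1972,.095),True))
h=np.array([.6022,-.1636]);
for a in [0,.2,.4,.6,.8,1.0,1.2,1.4,1.6,1.65]:
    b=np.radians(94.03)-a; p=h+.09*np.array([np.cos(b),np.sin(b)]); print(a,np.round(p,4),np.degrees(b).round(1))
go((.5959,-.0738,.18,94),(.5959,-.0738,.092,94))
E
```

```text
[0.5783 0.1976 0.1789] 0.498625317338224
(np.float64(313.5368317557519), np.float64(204.50627886829568))
0 [ 0.5959 -0.0738] 94.0
0.2 [ 0.6138 -0.0744] 82.6
0.4 [ 0.6313 -0.0784] 71.1
0.6 [ 0.6477 -0.0859] 59.7
0.8 [ 0.6622 -0.0965] 48.2
1.0 [ 0.6743 -0.1098] 36.7
1.2 [ 0.6836 -0.1252] 25.3
1.4 [ 0.6896 -0.1421] 13.8
1.6 [ 0.6921 -0.1599] 2.4
1.65 [ 0.6922 -0.1644] -0.5
xyz [-0.2716, -0.001, -0.0021] ang [-0.01, 0.03, 0.03]
xyz [-0.2715, -0.0009, 0.0859] ang [-0.01, 0.03, 0.03]
```

View pics/w4c.png

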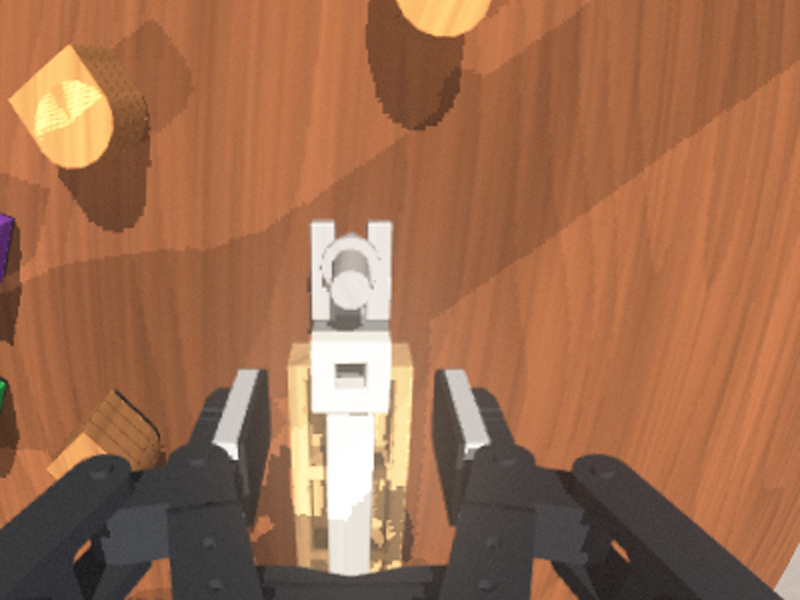

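The pin hangs parked between the prongs (collar at crop (350,262)), and the empty eye is visible at (350,374). Next is the knob.

{"api": "carry_out", "payload": {"motion": [{"xyz":[-0.05,0,-0.01],"angular":[0,0,0]},{"xyz":[-0.1,0,-0.01],"angular":[0,0,0]},{"xyz":[-0.15,0,-0.005],"angular":[0,0,0]},{"xyz":[-0.2,0,-0.002],"angular":[0,0,0]},{"xyz":[-0.25,0,-0.002],"angular":[0,0,0]},{"xyz":[-0.271,-0.001,0],"angular":[0,0,0]},{"xyz":[-0.271,-0.001,0],"angular":[0,0,0]},{"xyz":[-0.271,-0.001,0.04],"angular":[0,0,0]},{"xyz":[-0.271,-0.001,0.07],"angular":[0,0,0]},{"xyz":[-0.271,-0.001,0.087],"angular":[0,0,0]},{"xyz":[-0.271,-0.001,0.087],"angular":[0,0,0]},{"xyz":[-0.271,-0.001,0.087],"angular":[0,0,0]}]}}

```text
clock: 9.15
position: [0.5964, -0.0722, 0.0919]
ee_rot: [0.681, 0.732, 0.0, -0.0]
ft_force: [0.1, -0.7, 1.7]
grip_width: 0.501
grasp_force: 0.0
```

{"api": "carry_out", "payload": {"motion": [{"xyz":[0,0,0],"angular":[0,0,0]},{"xyz":[0,0,0],"angular":[0,0,0]},{"xyz":[0,0,0],"angular":[0,0,0]}], "hand": 0.32}}

```text
clock: 9.45
position: [0.5965, -0.073, 0.0922]
ee_rot: [0.682, 0.732, 0.0, 0.001]
ft_force: [-0.2, 0.4, -0.2]
grip_width: 0.319
grasp_force: 0.0
```

```bash
python3 - <<'E'
from h import *
o=get_obs();print(np.round(o['position'],4),o['grip_width'],np.round(o['joint_pos'],2))
c=snap('wrist','w5'); cv2.imwrite('pics/w5c.png',cv2.resize(cv2.cvtColor(c['img'][100:400,160:480],cv2.COLOR_RGB2BGR),(640,600)))
h=np.array([.6022,-.1636]); T=[]
for i in range(1,13):
    a=.14*i; b=np.radians(94.03)-a; p=h+.09*np.array([np.cos(b),np.sin(b)]); T.append((p[0],p[1],o['position'][2],np.degrees(b)))
go(*T)
E
```

```text
[ 0.5965 -0.073   0.0922] 0.31894698192976156 [ 0.74  0.56 -0.9   1.65  0.47  1.16 -0.21]
xyz [-0.0016, 0.012, -0.0002] ang [0.06, 0.03, 8.02]
xyz [-0.0042, 0.0243, -0.0002] ang [0.06, 0.02, 16.04]
xyz [-0.0086, 0.0361, -0.0002] ang [0.06, 0.02, 24.06]
xyz [-0.0145, 0.0473, -0.0002] ang [0.06, 0.01, 32.09]
xyz [-0.0219, 0.0574, -0.0002] ang [0.07, 0.01, 40.11]
xyz [-0.0307, 0.0665, -0.0001] ang [0.07, 0.0, 48.13]
xyz [-0.0406, 0.0742, -0.0001] ang [0.07, 0.0, 56.15]
xyz [-0.0515, 0.0805, -0.0001] ang [0.07, -0.0, 64.17]
xyz [-0.0632, 0.0851, -0.0001] ang [0.07, -0.01, 72.19]
xyz [-0.0754, 0.0881, -0.0001] ang [0.07, -0.01, 80.21]
xyz [-0.088, 0.0894, -0.0001] ang [0.07, -0.02, 88.24]
xyz [-0.1005, 0.0889, -0.0001] ang [0.07, -0.03, 96.26]
```

View pics/w5c.png

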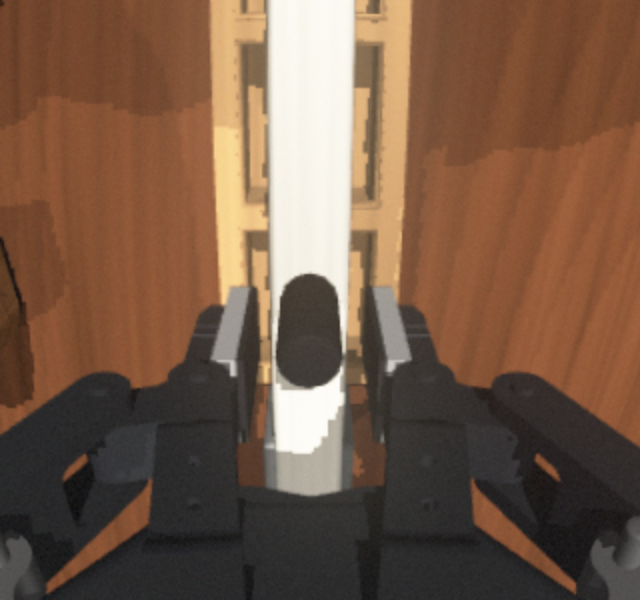

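The knob (310,360) sits between the fingers. I'll swing the bar along its arc.

{"api": "carry_out", "payload": {"motion": [{"xyz":[-0.0016,0.012,0],"angular":[0,0,8]},{"xyz":[-0.0042,0.0243,0],"angular":[0,0,16]},{"xyz":[-0.0086,0.0361,0],"angular":[0,0,24]},{"xyz":[-0.0145,0.0473,0],"angular":[0,0,32]},{"xyz":[-0.0219,0.0574,0],"angular":[0,0,40]},{"xyz":[-0.0307,0.0665,0],"angular":[0,0,48]},{"xyz":[-0.0406,0.0742,0],"angular":[0,0,56]},{"xyz":[-0.0515,0.0805,0],"angular":[0,0,64]},{"xyz":[-0.0632,0.0851,0],"angular":[0,0,72]},{"xyz":[-0.0754,0.0881,0],"angular":[0,0,80]},{"xyz":[-0.088,0.0894,0],"angular":[0,0,88]},{"xyz":[-0.1005,0.0889,0],"angular":[0,0,96]}]}}

```text
clock: 10.7
position: [0.6921, -0.1667, 0.0914]
ee_rot: [1.0, -0.02, 0.0, -0.0]
ft_force: [-1.1, 1.6, 0.4]
grip_width: 0.322
grasp_force: 0.6
```

```bash
python3 - <<'E'
from h import *
o=get_obs();print(np.round(o['position'],4),np.round(o['ft_force'],2),np.round(o['joint_pos'],2))
print(R.from_quat(o['ee_rot']).as_matrix()[:,0])
E
```

```text
[ 0.6921 -0.1667  0.0914] [-1.11  1.55  0.35] [ 0.5   0.67 -0.51  1.33  0.33  1.22 -1.63]
[ 9.99226980e-01 -3.93109814e-02  2.99561252e-04]
```

{"api": "carry_out", "payload": {"motion": [{"xyz":[0,0,-0.04],"angular":[0,0,0]},{"xyz":[0,0,-0.08],"angular":[0,0,0]},{"xyz":[-0.1,-0.1,-0.2],"angular":[0,0,-6]},{"xyz":[-0.2,-0.192,-0.2],"angular":[0,0,-6]},{"xyz":[-0.2,-0.192,-0.2],"angular":[0,0,-6]},{"xyz":[-0.2,-0.192,-0.2],"angular":[0,0,-6]},{"xyz":[-0.2,-0.192,-0.2],"angular":[0,0,-6]},{"xyz":[-0.2,-0.192,-0.2],"angular":[0,0,-6]},{"xyz":[-0.2,-0.192,-0.2],"angular":[0,0,-6]},{"xyz":[-0.2,-0.192,-0.2],"angular":[0,0,-6]},{"xyz":[-0.2,-0.192,-0.2],"angular":[0,0,-6]},{"xyz":[-0.2,-0.192,-0.2],"angular":[0,0,-6]}], "hand": 1}}

```text
clock: 11.9
position: [0.4988, 0.0307, 0.2905]
ee_rot: [0.999, 0.034, -0.001, -0.0]
ft_force: [0.2, 0.1, 0.1]
grip_width: 1.002
grasp_force: 0.0
```

```bash
python3 - <<'E'
from h import *
o=get_obs();print(np.round(o['position'],4))
c=snap('wrist','w6'); cv2.imwrite('pics/w6c.png',cv2.resize(cv2.cvtColor(c['img'][0:240,60:560],cv2.COLOR_RGB2BGR),(800,384),interpolation=cv2.INTER_CUBIC))
E
```

```text
[0.4988 0.0307 0.2905]
```

View pics/w6c.png

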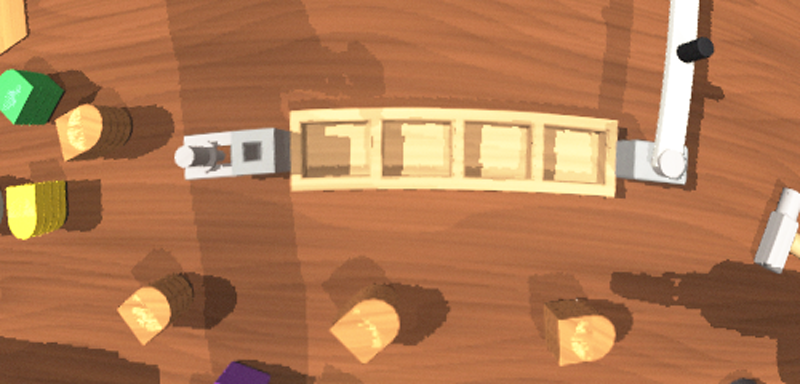

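The bar stands wide open. Pocket mouths are at crop (337,150), (417,151), (497,153) and (575,158), the bore at (252,152), and all four heels are visible.

```bash
python3 - <<'E'
from h import *
c=load('w6'); P=lambda u,v,z:plane(c,60+u/1.6-.2,v/1.6-.2,z,True)[:2]
ry=np.array([-np.sin(np.radians(4.03)),np.cos(np.radians(4.03))]); rx=np.array([ry[1],-ry[0]])
for n,ps,z in [('block',[(291,108),(617,122),(614,197),(290,188)],.03),('s3',[(303,122),(371,122),(370,178),(302,178)],.03),('s2',[(383,121),(452,122),(450,182),(383,179)],.03),('s1',[(465,123),(531,125),(529,182),(464,182)],.03),('s0',[(545,126),(606,129),(603,187),(543,184)],.03),('bore',[(252,152)],.07)]:
    q=np.array([P(*p,z) for p in ps]).mean(0); d=q-np.array([.591,-.0061]); print(n,np.round(q,4),'rack',np.round([d@rx,d@ry],4))
w4=load('w4'); print('eye',plane(w4,315-.25,247-.25,.082,True))
tops(c,[(112,81),(152,196),(290,204),(428,210)])
E
```

```text
block [ 0.5915 -0.0033] rack [0.0007 0.0027]
s3 [0.5838 0.0943] rack [-1.000e-04  1.007e-01]
s2 [0.5865 0.0293] rack [-0.002   0.0356]
s1 [ 0.5907 -0.0357] rack [-0.0024 -0.0295]
s0 [ 0.5959 -0.1016] rack [-0.0018 -0.0956]
bore [0.5804 0.1523] rack [0.0006 0.1587]
eye [0.58074286 0.15410292 0.082     ]
(112, 81) 728 ctr [0.6065 0.3248] size [42.1 52.5] x-dir -72.8
(152, 196) 782 ctr [0.4435 0.2589] size [42.6 51.7] x-dir -52.8
(290, 204) 1314 ctr [0.4347 0.0722] size [62.1 78.4] x-dir 97.0
(428, 210) 944 ctr [ 0.4459 -0.1254] size [42.8 52.6] x-dir -77.6
```

```bash
cat >> h.py <<'E'
ry=np.array([-np.sin(np.radians(4.03)),np.cos(np.radians(4.03))]); rx=np.array([ry[1],-ry[0]]); O=np.array([.5905,-.0042])
def slot(k): return O+ry*(-.0983,-.0328,.0328,.0983)[k]
def grasp(ctr,a,off=.010):
    d=np.array([np.cos(np.radians(a)),np.sin(np.radians(a))]); return np.array(ctr)-off*d, a+180
E
python3 - <<'E'
from h import *
p,a=grasp((.4459,-.1253),-77.5); print(p,a); go((*p,.15,a),(*p,.028,a))
E
```

```text
[ 0.4437356  -0.11553704] 102.5
xyz [-0.0648, 0.1423, 0.1404] ang [-0.1, 0.02, -98.56]
xyz [-0.0647, 0.1424, 0.2624] ang [-0.1, 0.02, -98.56]
```

{"api": "carry_out", "payload": {"motion": [{"xyz":[-0.015,0.03,0.02],"angular":[0,0,-8.2]},{"xyz":[-0.03,0.06,0.04],"angular":[0,0,-16.4]},{"xyz":[-0.045,0.09,0.06],"angular":[0,0,-24.6]},{"xyz":[-0.065,0.12,0.08],"angular":[0,0,-32.8]},{"xyz":[-0.065,0.142,0.1],"angular":[0,0,-41]},{"xyz":[-0.065,0.142,0.12],"angular":[0,0,-49.2]},{"xyz":[-0.065,0.142,0.14],"angular":[0,0,-57.4]},{"xyz":[-0.065,0.142,0.14],"angular":[0,0,-65.6]},{"xyz":[-0.065,0.142,0.14],"angular":[0,0,-73.8]},{"xyz":[-0.065,0.142,0.14],"angular":[0,0,-82]},{"xyz":[-0.065,0.142,0.14],"angular":[0,0,-90.2]},{"xyz":[-0.065,0.142,0.14],"angular":[0,0,-98.5]}]}}

```text
clock: 13.15
position: [0.4436, -0.1149, 0.1506]
ee_rot: [0.624, 0.782, 0.0, -0.001]
ft_force: [-0.5, -0.5, 0.4]
grip_width: 1.001
grasp_force: 0.0
```

{"api": "carry_out", "payload": {"motion": [{"xyz":[0,0,0],"angular":[0,0,0]},{"xyz":[0,0,0],"angular":[0,0,0]}]}}

```text
clock: 13.35
position: [0.4436, -0.1147, 0.1509]
ee_rot: [0.628, 0.779, 0.0, -0.0]
ft_force: [-0.7, -0.5, -0.4]
grip_width: 1.003
grasp_force: 0.0
```

```bash
python3 - <<'E'
from h import *
o=get_obs();print(np.round(o['position'],4),np.round(o['joint_pos'],2))
c=snap('wrist','w7'); u,v=proj(c,(.4459,-.1253,.056),True); print(u,v)
tops(c,[(int(u),int(v))])
p,a=grasp((.4459,-.1253),-77.5); go((*p,.028,a))
E
```

```text
[ 0.4436 -0.1147  0.1509] [ 0.75  0.07 -0.61  1.96  0.04  1.13  0.34]
315.89570088252003 212.4518243744336
(315, 212) 2756 ctr [ 0.4462 -0.1255] size [41.5 51.5] x-dir -79.0
xyz [-0.001, -0.0, 0.123] ang [-0.02, -0.03, -0.22]
```

{"api": "carry_out", "payload": {"motion": [{"xyz":[-0.001,0,0.04],"angular":[0,0,0.7]},{"xyz":[-0.001,0,0.08],"angular":[0,0,0.7]},{"xyz":[-0.001,0,0.11],"angular":[0,0,0.7]},{"xyz":[-0.001,0,0.123],"angular":[0,0,0.7]},{"xyz":[-0.001,0,0.123],"angular":[0,0,0.7]},{"xyz":[-0.001,0,0.123],"angular":[0,0,0.7]}], "grip_force": 50}}

```text
clock: 14.0
position: [0.4447, -0.1155, 0.0293]
ee_rot: [0.631, 0.776, 0.0, 0.001]
ft_force: [0.0, -0.3, -0.8]
grip_width: 1.0
grasp_force: 0.0
```

{"api": "carry_out", "payload": {"motion": [{"xyz":[0,0,0],"angular":[0,0,0]},{"xyz":[0,0,0],"angular":[0,0,0]},{"xyz":[0,0,0],"angular":[0,0,0]},{"xyz":[0,0,0],"angular":[0,0,0]},{"xyz":[0,0,0],"angular":[0,0,0]},{"xyz":[0,0,0],"angular":[0,0,0]},{"xyz":[0,0,-0.03],"angular":[0,0,0]},{"xyz":[0,0,-0.07],"angular":[0,0,0]},{"xyz":[0,0,-0.11],"angular":[0,0,0]},{"xyz":[0,0,-0.11],"angular":[0,0,0]},{"xyz":[0,0,-0.11],"angular":[0,0,0]}], "hand": 0}}

```text
clock: 15.1
position: [0.4443, -0.1157, 0.139]
ee_rot: [0.631, 0.776, 0.0, 0.001]
ft_force: [-0.4, 0.9, -1.5]
grip_width: 0.48
grasp_force: 51.2
```

```bash
python3 - <<'E'
from h import *
o=get_obs();print(np.round(o['position'],4))
s=slot(0); go((s[0],s[1]-.055,.15,94.03),(*(s+.010*ry),.12,94.03))
c=snap('wrist','w8'); cv2.imwrite('pics/w8c.png',cv2.resize(cv2.cvtColor(c['img'],cv2.COLOR_RGB2BGR)[100:400,160:480],(640,600)))
E
```

```text
[ 0.4443 -0.1157  0.139 ]
xyz [-0.072, 0.1414, -0.0106] ang [0.1, 0.1, 7.79]
xyz [-0.0082, 0.154, 0.0193] ang [0.1, 0.1, 7.79]
```

View pics/w8c.png

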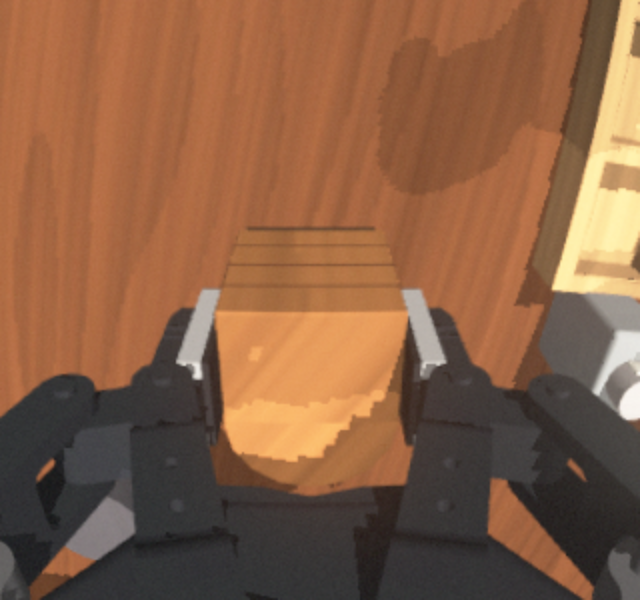

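The heel is held square, with its flat face's top edge at crop row 309, columns 218–408. Next I'll hover just short of pocket 1 so the camera sees it from close.

{"api": "carry_out", "payload": {"motion": [{"xyz":[-0.01,0.03,-0.015],"angular":[0,0,2]},{"xyz":[-0.03,0.07,-0.015],"angular":[0,0,5]},{"xyz":[-0.05,0.11,-0.012],"angular":[0,0,7.8]},{"xyz":[-0.072,0.141,-0.0106],"angular":[0,0,7.8]},{"xyz":[-0.072,0.141,-0.0106],"angular":[0,0,7.8]},{"xyz":[-0.072,0.141,-0.0106],"angular":[0,0,7.8]},{"xyz":[-0.072,0.141,-0.0106],"angular":[0,0,7.8]},{"xyz":[-0.072,0.141,-0.0106],"angular":[0,0,7.8]}]}}

```text
clock: 15.95
position: [0.5958, -0.1565, 0.1489]
ee_rot: [0.682, 0.732, -0.0, 0.0]
ft_force: [-0.3, 1.3, -0.1]
grip_width: 0.486
grasp_force: 51.3
```

```bash
python3 - <<'E'
from h import *
o=get_obs();print(np.round(o['position'],4))
c=load('w8'); E=R.from_quat([0.631,0.776,0,0.001]); 
for u in (218,313,408): print('flat edge tool', np.round(E.inv().apply(plane(c,160+u/2-.25,100+309/2-.25,.1657,True)-np.array([.4443,-.1157,.139])),4))
c=snap('wrist','w9'); cv2.imwrite('pics/w9c.png',cv2.resize(cv2.cvtColor(c['img'],cv2.COLOR_RGB2BGR)[60:310,190:440],(600,600),interpolation=cv2.INTER_CUBIC))
for k in (0,1):
    s=slot(k); print([tuple(np.round(((np.array(proj(c,(*(s+a*.02275*rx+b*.02775*ry),.03),True))-[190,60])*2.4),0)) for a,b in [(-1,-1),(-1,1),(1,1),(1,-1)]])
E
```

```text
[ 0.5958 -0.1565  0.1489]
flat edge tool [ 0.0158 -0.0203 -0.0268]
flat edge tool [ 0.016  -0.0001 -0.0267]
flat edge tool [ 0.0158  0.0203 -0.0267]
[(np.float64(253.0), np.float64(245.0)), (np.float64(252.0), np.float64(89.0)), (np.float64(383.0), np.float64(90.0)), (np.float64(380.0), np.float64(245.0))]
[(np.float64(252.0), np.float64(61.0)), (np.float64(252.0), np.float64(-93.0)), (np.float64(383.0), np.float64(-91.0)), (np.float64(383.0), np.float64(61.0))]
```

View pics/w9c.png

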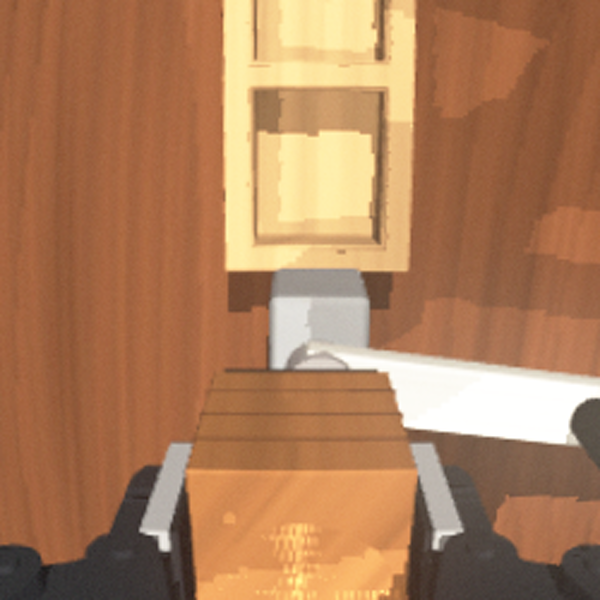

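Pocket 1 mouth reads 253–385 by 87–244 in the crop, against 253–383 by 89–245 predicted; pocket 2's near edge is at 64 against 61. So the pitch is about 64 mm and the position agrees to under 1 mm. Refining and inserting.

```bash
cat >> h.py <<'E'
O=np.array([.5908,-.0059])
def slot(k): return O+ry*.064*(k-1.5)
E
python3 - <<'E'
from h import *
s=slot(0)+.010*ry; print(s); go((*s,.1489,94.03),(*s,.064,94.03),(*s,.038,94.03))
E
```

```text
[ 0.59684398 -0.09168736]
xyz [0.0648, 0.0055, 0.0002] ang [0.0, 0.04, 0.03]
xyz [0.0649, 0.0055, 0.0851] ang [0.0, 0.04, 0.03]
xyz [0.0649, 0.0055, 0.1111] ang [0.0, 0.04, 0.03]
```

{"api": "carry_out", "payload": {"motion": [{"xyz":[0.03,0.0055,0],"angular":[0,0,0]},{"xyz":[0.065,0.0055,0],"angular":[0,0,0]},{"xyz":[0.065,0.0055,0.03],"angular":[0,0,0]},{"xyz":[0.065,0.0055,0.06],"angular":[0,0,0]},{"xyz":[0.065,0.0055,0.084],"angular":[0,0,0]},{"xyz":[0.065,0.0055,0.084],"angular":[0,0,0]},{"xyz":[0.065,0.0055,0.084],"angular":[0,0,0]},{"xyz":[0.065,0.0055,0.084],"angular":[0,0,0]}]}}

```text
clock: 16.8
position: [0.5985, -0.0918, 0.0668]
ee_rot: [0.682, 0.732, 0.001, 0.001]
ft_force: [0.4, 0.2, 0.5]
grip_width: 0.483
grasp_force: 51.3
```

```bash
python3 - <<'E'
from h import *
o=get_obs();print(np.round(o['position'],4))
s=slot(0)+.010*ry; go((*s,.038,94.03))
E
```

```text
[ 0.5985 -0.0918  0.0668]
xyz [0.0003, -0.0017, 0.0288] ang [0.15, 0.04, 0.0]
```

{"api": "carry_out", "payload": {"motion": [{"xyz":[0.0003,-0.0017,0.004],"angular":[0,0,0]},{"xyz":[0.0003,-0.0017,0.008],"angular":[0,0,0]},{"xyz":[0.0003,-0.0017,0.013],"angular":[0,0,0]},{"xyz":[0.0003,-0.0017,0.013],"angular":[0,0,0]}]}}

```text
clock: 17.2
position: [0.5956, -0.0915, 0.0512]
ee_rot: [0.682, 0.732, -0.0, -0.0]
ft_force: [0.5, -0.5, 0.3]
grip_width: 0.481
grasp_force: 51.1
```

{"api": "carry_out", "payload": {"motion": [{"xyz":[0,0.001,0.005],"angular":[0,0,0]},{"xyz":[0,0.001,0.009],"angular":[0,0,0]},{"xyz":[0,0.001,0.012],"angular":[0,0,0]},{"xyz":[0,0.001,0.014],"angular":[0,0,0]},{"xyz":[0,0.001,0.014],"angular":[0,0,0]},{"xyz":[0,0.001,0.014],"angular":[0,0,0]}]}}

```text
clock: 17.8
position: [0.5969, -0.0914, 0.0379]
ee_rot: [0.682, 0.732, 0.0, 0.0]
ft_force: [-0.0, -0.1, -0.4]
grip_width: 0.484
grasp_force: 51.3
```

{"api": "carry_out", "payload": {"motion": [{"xyz":[0,0,0.0008],"angular":[0,0,0]},{"xyz":[0,0,0.0015],"angular":[0,0,0]},{"xyz":[0,0,0.0015],"angular":[0,0,0]}]}}

```text
clock: 18.1
position: [0.597, -0.0915, 0.0373]
ee_rot: [0.682, 0.732, -0.0, 0.0]
ft_force: [-4.2, -0.9, 7.7]
grip_width: 0.488
grasp_force: 52.3
```

{"api": "carry_out", "payload": {"motion": [{"xyz":[0,0,0],"angular":[0,0,0]},{"xyz":[0,0,0],"angular":[0,0,0]},{"xyz":[0,0,0],"angular":[0,0,0]},{"xyz":[0,0,-0.03],"angular":[0,0,0]},{"xyz":[0,0,-0.07],"angular":[0,0,0]},{"xyz":[0,0,-0.11],"angular":[0,0,0]},{"xyz":[0,0,-0.16],"angular":[0,0,0]},{"xyz":[0,0,-0.16],"angular":[0,0,0]},{"xyz":[0,0,-0.16],"angular":[0,0,0]}], "hand": 0.8}}

```text
clock: 19.0
position: [0.5974, -0.0915, 0.1975]
ee_rot: [0.682, 0.732, 0.001, 0.001]
ft_force: [-1.4, 0.4, -0.6]
grip_width: 0.796
grasp_force: 0.0
```

```bash
python3 - <<'E'
from h import *
o=get_obs();print(np.round(o['position'],4))
c=snap('wrist','w10')
s=slot(0); u,v=proj(c,(*s,.064),True); print(u,v); tops(c,[(int(u),int(v))],z=.064)
t=snap('top','top1');s_=[(199,176),(229,230),(300,219)]
try: tops(t,s_,False)
except Exception as e: print(e)
p,a=grasp((.4440,.0600),-43); go((p[0],p[1],.17,a)); 
E
```

```text
[ 0.5974 -0.0915  0.1975]
314.68183914550497 196.8955329744822
(314, 196) 12485 ctr [ 0.5919 -0.0233] size [ 60.3 208.1] x-dir 93.8
(199, 176) 208 ctr [0.607  0.3258] size [38.8 48.2] x-dir -72.0
(229, 230) 239 ctr [0.4436 0.2589] size [38.  47.6] x-dir -52.1
(300, 219) 104 ctr [0.4433 0.0605] size [33.3 30.7] x-dir -98.5
xyz [0.1692, -0.148, 0.0254] ang [-0.08, -0.04, -42.96]
```

Heel seated: contact came at exactly the expected height. Next is the heel at (0.444, 0.060).

{"api": "carry_out", "payload": {"motion": [{"xyz":[0.04,-0.03,0],"angular":[0,0,-8]},{"xyz":[0.08,-0.06,0.005],"angular":[0,0,-16]},{"xyz":[0.11,-0.09,0.01],"angular":[0,0,-24]},{"xyz":[0.14,-0.12,0.02],"angular":[0,0,-32]},{"xyz":[0.169,-0.148,0.025],"angular":[0,0,-39]},{"xyz":[0.169,-0.148,0.025],"angular":[0,0,-43]},{"xyz":[0.169,-0.148,0.025],"angular":[0,0,-43]},{"xyz":[0.169,-0.148,0.025],"angular":[0,0,-43]},{"xyz":[0.169,-0.148,0.025],"angular":[0,0,-43]}], "hand": 1}}

```text
clock: 20.0
position: [0.4375, 0.0661, 0.171]
ee_rot: [0.368, 0.93, 0.0, -0.0]
ft_force: [-1.1, 1.7, 0.0]
grip_width: 1.003
grasp_force: 0.0
```

```bash
python3 - <<'E'
from h import *
o=get_obs();print(np.round(o['position'],4),np.round(o['joint_pos'],2))
c=snap('wrist','w11'); u,v=proj(c,(.444,.06,.056),True); print(u,v)
tops(c,[(int(u),int(v))]); 
E
```

```text
[0.4375 0.0661 0.171 ] [ 0.59  0.02 -0.83  1.96  0.02  1.17  0.57]
316.0983060147773 202.8533672218988
(316, 202) 2434 ctr [0.4441 0.059 ] size [41.2 52.7] x-dir -44.4
```

```bash
python3 - <<'E'
from h import *
p,a=grasp((.4441,.0590),-44); print(p); go((*p,.029,a))
E
```

```text
[0.4369066  0.06594658]
xyz [0.0001, -0.0007, 0.1421] ang [0.01, -0.05, 0.9]
```

{"api": "carry_out", "payload": {"motion": [{"xyz":[0,-0.0007,0.04],"angular":[0,0,0.9]},{"xyz":[0,-0.0007,0.08],"angular":[0,0,0.9]},{"xyz":[0,-0.0007,0.12],"angular":[0,0,0.9]},{"xyz":[0,-0.0007,0.142],"angular":[0,0,0.9]},{"xyz":[0,-0.0007,0.142],"angular":[0,0,0.9]},{"xyz":[0,-0.0007,0.142],"angular":[0,0,0.9]},{"xyz":[0,-0.0007,0.142],"angular":[0,0,0.9]}]}}

```text
clock: 20.75
position: [0.438, 0.0663, 0.0307]
ee_rot: [0.374, 0.928, 0.0, 0.001]
ft_force: [0.1, 0.2, 1.2]
grip_width: 0.997
grasp_force: 0.0
```

{"api": "carry_out", "payload": {"motion": [{"xyz":[0,0,0],"angular":[0,0,0]},{"xyz":[0,0,0],"angular":[0,0,0]},{"xyz":[0,0,0],"angular":[0,0,0]},{"xyz":[0,0,0],"angular":[0,0,0]},{"xyz":[0,0,0],"angular":[0,0,0]},{"xyz":[0,0,0],"angular":[0,0,0]},{"xyz":[0,0,-0.03],"angular":[0,0,0]},{"xyz":[0,0,-0.07],"angular":[0,0,0]},{"xyz":[0,0,-0.12],"angular":[0,0,0]},{"xyz":[0,0,-0.12],"angular":[0,0,0]},{"xyz":[0,0,-0.12],"angular":[0,0,0]}], "hand": 0}}

```text
clock: 21.85
position: [0.4374, 0.0659, 0.1503]
ee_rot: [0.374, 0.928, -0.0, 0.001]
ft_force: [0.5, -0.2, -2.0]
grip_width: 0.482
grasp_force: 51.4
```

```bash
cat >> h.py <<'E'
def held(f,dz):
    """held heel: corners of its flat top edge in the tool frame (expected x .016, y +-.021)"""
    o=get_obs(); c=snap('wrist',f); Rt=R.from_quat(o['ee_rot']); z=o['position'][2]+dz
    hsv=cv2.cvtColor(c['img'],cv2.COLOR_RGB2HSV)
    u,v=proj(c,o['position']+Rt.apply([.008,0,-dz]),True); u,v=int(u),int(v)
    V=hsv[v-40:v+10,u-3:u+4,2].astype(float).mean(1); g=np.diff(cv2.GaussianBlur(V[:,None],(1,3),0)[:,0]); r=v-40+np.argmax(g)+.5
    print('flat edge x in tool',np.round(Rt.inv().apply(plane(c,u,r,z,True)-o['position']),4),'max step',g.max())
E
python3 - <<'E'
from h import *
o=get_obs();print(np.round(o['position'],4)); held('w12',.0265)
s=slot(1); go((*(s-.055*ry),.15,94.03),(*(s+.010*ry),.15,94.03))
E
```

```text
[0.4374 0.0659 0.1503]
flat edge x in tool [ 0.0161 -0.0001 -0.0265] max step 30.035714285714278
xyz [-0.2255, -0.0031, -0.0007] ang [-0.01, 0.05, 42.09]
xyz [-0.1772, 0.0405, -0.0008] ang [-0.01, 0.05, 42.09]
```

{"api": "carry_out", "payload": {"motion": [{"xyz":[-0.03,0.01,-0.01],"angular":[0,0,8]},{"xyz":[-0.07,0.02,-0.01],"angular":[0,0,16]},{"xyz":[-0.11,0.03,-0.01],"angular":[0,0,24]},{"xyz":[-0.15,0.04,-0.005],"angular":[0,0,32]},{"xyz":[-0.177,0.0405,0],"angular":[0,0,39]},{"xyz":[-0.177,0.0405,0],"angular":[0,0,42.1]},{"xyz":[-0.177,0.0405,0],"angular":[0,0,42.1]},{"xyz":[-0.177,0.0405,0],"angular":[0,0,42.1]},{"xyz":[-0.177,0.0405,0],"angular":[0,0,42.1]}]}}

```text
clock: 22.8
position: [0.5919, -0.0266, 0.149]
ee_rot: [0.681, 0.732, -0.0, -0.0]
ft_force: [-0.6, 0.6, -0.4]
grip_width: 0.479
grasp_force: 51.4
```

```bash
python3 - <<'E'
from h import *
o=get_obs();print(np.round(o['position'],4))
c=snap('wrist','w13'); cv2.imwrite('pics/w13c.png',cv2.resize(cv2.cvtColor(c['img'],cv2.COLOR_RGB2BGR)[60:310,190:440],(600,600),interpolation=cv2.INTER_CUBIC))
for k in (2,3):
    s=slot(k); print([tuple(np.round(((np.array(proj(c,(*(s+a*.02275*rx+b*.02775*ry),.03),True))-[190,60])*2.4),0)) for a,b in [(-1,-1),(-1,1),(1,1),(1,-1)]])
s=slot(1)+.01*ry; print(s);go((*s,.065,94.03),(*s,.038,94.03))
E
```

```text
[ 0.5919 -0.0266  0.149 ]
[(np.float64(240.0), np.float64(248.0)), (np.float64(238.0), np.float64(93.0)), (np.float64(369.0), np.float64(93.0)), (np.float64(366.0), np.float64(249.0))]
[(np.float64(238.0), np.float64(69.0)), (np.float64(238.0), np.float64(-85.0)), (np.float64(370.0), np.float64(-84.0)), (np.float64(369.0), np.float64(69.0))]
[ 0.59234613 -0.0278456 ]
xyz [-0.0011, 0.0002, 0.0842] ang [-0.02, 0.01, 0.12]
xyz [-0.0011, 0.0002, 0.1112] ang [-0.02, 0.01, 0.12]
```

View pics/w13c.png

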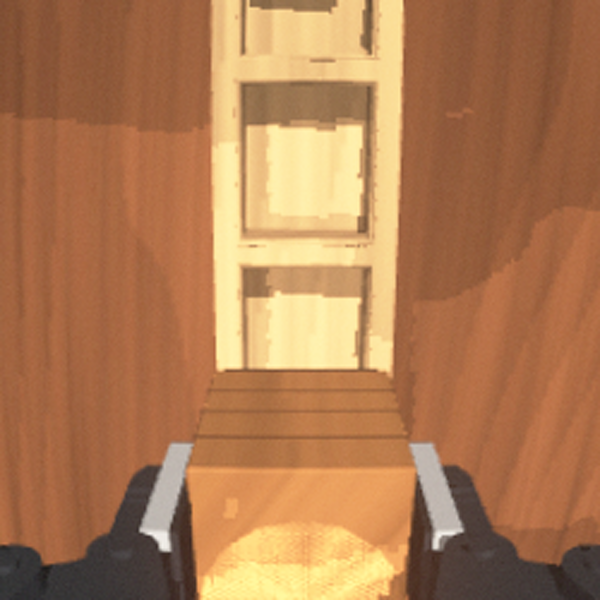

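Pocket 3 reads 243–372 by 83–238, against 239–367 by 93–249 predicted. That puts the pitch nearer 66 mm, so I'm updating the slot table.

```bash
cat >> h.py <<'E'
SL=[(.0003,-.0960),(.0009,-.0302),(.0014,.0356),(.0018,.1014)]
def slot(k): return O+rx*SL[k][0]+ry*SL[k][1]
YW=93.9
E
python3 - <<'E'
from h import *
s=slot(1)+.0101*ry; print(s);go((*s,.065,YW),(*s,.038,YW))
E
```

```text
[ 0.59311038 -0.02588705]
xyz [0.0008, 0.0011, 0.0842] ang [-0.02, 0.01, 0.25]
xyz [0.0008, 0.0011, 0.1112] ang [-0.02, 0.01, 0.25]
```

{"api": "carry_out", "payload": {"motion": [{"xyz":[0.0008,0.001,0.03],"angular":[0,0,0.25]},{"xyz":[0.0008,0.001,0.06],"angular":[0,0,0.25]},{"xyz":[0.0008,0.001,0.084],"angular":[0,0,0.25]},{"xyz":[0.0008,0.001,0.084],"angular":[0,0,0.25]},{"xyz":[0.0008,0.001,0.084],"angular":[0,0,0.25]},{"xyz":[0.0008,0.001,0.084],"angular":[0,0,0.25]},{"xyz":[0.0008,0.001,0.084],"angular":[0,0,0.25]}]}}

```text
clock: 23.55
position: [0.5943, -0.0263, 0.067]
ee_rot: [0.683, 0.73, 0.001, 0.001]
ft_force: [1.6, 0.6, -1.1]
grip_width: 0.485
grasp_force: 51.3
```

```bash
python3 - <<'E'
from h import *
o=get_obs();print(np.round(o['position'],4))
c=snap('wrist','w14')
s=slot(1)+.0101*ry; go((*s,.052,YW))
cv2.imwrite('pics/w14c.png',cv2.resize(cv2.cvtColor(c['img'],cv2.COLOR_RGB2BGR)[60:310,190:440],(600,600),interpolation=cv2.INTER_CUBIC))
E
```

```text
[ 0.5943 -0.0263  0.067 ]
xyz [0.0006, -0.0011, 0.0147] ang [0.12, 0.03, -0.11]
```

View pics/w14c.png

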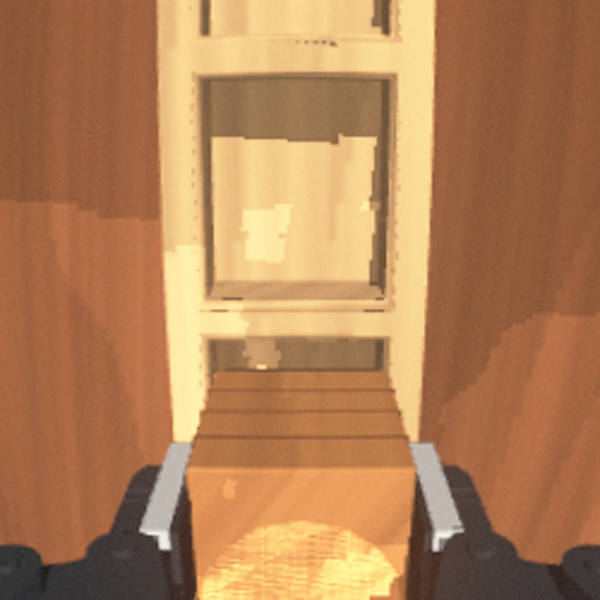

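The foot's front edge is at row 372, columns 214–390. Pocket 2's far edge is at row 337 (203–388), pocket 3's edges are at rows 75 and 302, and pocket 4's near edge is at row 38. I'll turn these into numbers.

```bash
python3 - <<'E'
from h import *
c=load('w14'); P=lambda u,v:plane(c,190+u/2.4-.3,60+v/2.4-.3,.03,True)[:2]-O
for n,u,v in [('s1far',296,337),('s2near',297,302),('s2far',296,75),('s3near',299,38),('s2L',202,190),('s2R',391,190),('s1L',204,340),('s1R',388,340)]:
    d=P(u,v); print(n,np.round([d@rx,d@ry],4))
E
```

```text
s1far [ 0.0006 -0.0018]
s2near [0.0009 0.0075]
s2far [0.001  0.0637]
s3near [0.0017 0.0726]
s2L [-0.0221  0.0361]
s2R [0.0239 0.0358]
s1L [-0.023  -0.0025]
s1R [ 0.0241 -0.0027]
```

```bash
cat >> h.py <<'E'
SL=[(.0003,-.0955),(.0006,-.0297),(.0009,.0356),(.0014,.1007)]
E
python3 - <<'E'
from h import *
s=slot(1)+.0101*ry; print(s); go((*s,.052,YW))
E
```

```text
[ 0.59277598 -0.02540937]
xyz [0.0011, -0.0014, 0.0147] ang [0.12, 0.03, -0.11]
```

{"api": "carry_out", "payload": {"motion": [{"xyz":[0.001,-0.0014,0.003],"angular":[0,0,0]},{"xyz":[0.001,-0.0014,0.007],"angular":[0,0,0]},{"xyz":[0.001,-0.0014,0.011],"angular":[0,0,0]},{"xyz":[0.001,-0.0014,0.013],"angular":[0,0,0]},{"xyz":[0.001,-0.0014,0.013],"angular":[0,0,0]}]}}

```text
clock: 24.1
position: [0.5916, -0.0255, 0.0518]
ee_rot: [0.683, 0.73, -0.0, -0.0]
ft_force: [0.6, 0.4, -0.2]
grip_width: 0.483
grasp_force: 51.3
```

{"api": "carry_out", "payload": {"motion": [{"xyz":[0,0.001,0.004],"angular":[0,0,0]},{"xyz":[0,0.001,0.008],"angular":[0,0,0]},{"xyz":[0,0.001,0.011],"angular":[0,0,0]},{"xyz":[0,0.001,0.0125],"angular":[0,0,0]},{"xyz":[0,0.001,0.0135],"angular":[0,0,0]},{"xyz":[0,0.001,0.014],"angular":[0,0,0]},{"xyz":[0,0.001,0.014],"angular":[0,0,0]}]}}

```text
clock: 24.8
position: [0.593, -0.0254, 0.0384]
ee_rot: [0.683, 0.73, 0.0, 0.0]
ft_force: [-0.2, 0.3, -1.1]
grip_width: 0.484
grasp_force: 51.3
```

{"api": "carry_out", "payload": {"motion": [{"xyz":[0,0,0.0008],"angular":[0,0,0]},{"xyz":[0,0,0.0016],"angular":[0,0,0]},{"xyz":[0,0,0.0016],"angular":[0,0,0]}]}}

```text
clock: 25.1
position: [0.5932, -0.0254, 0.0381]
ee_rot: [0.683, 0.73, -0.0, 0.0]
ft_force: [-5.0, -0.8, 12.7]
grip_width: 0.479
grasp_force: 52.9
```

{"api": "carry_out", "payload": {"motion": [{"xyz":[0,0,0],"angular":[0,0,0]},{"xyz":[0,0,0],"angular":[0,0,0]},{"xyz":[0,0,0],"angular":[0,0,0]},{"xyz":[0,0,-0.03],"angular":[0,0,0]},{"xyz":[0,0,-0.07],"angular":[0,0,0]},{"xyz":[0,0,-0.11],"angular":[0,0,0]},{"xyz":[0,0,-0.16],"angular":[0,0,0]},{"xyz":[0,0,-0.16],"angular":[0,0,0]},{"xyz":[0,0,-0.16],"angular":[0,0,0]}], "hand": 0.8}}

```text
clock: 26.0
position: [0.5936, -0.0254, 0.1978]
ee_rot: [0.683, 0.73, 0.001, 0.001]
ft_force: [-0.7, 0.4, -0.6]
grip_width: 0.803
grasp_force: 0.0
```

```bash
python3 - <<'E'
from h import *
t=snap('top','top2')
try: tops(t,[(199,176),(229,230)],False)
except Exception as e: print(e)
p,a=grasp((.4435,.2589),-52.5); print(p,a); go((*p,.17,a)) 
E
```

```text
(199, 176) 208 ctr [0.607  0.3258] size [38.8 48.2] x-dir -72.0
attempt to get argmax of an empty sequence
[0.43741239 0.26683353] 127.5
xyz [0.302, -0.1358, 0.0263] ang [-0.01, 0.02, -33.72]
```

{"api": "carry_out", "payload": {"motion": [{"xyz":[0.05,-0.02,-0.02],"angular":[0,0,-8]},{"xyz":[0.1,-0.04,-0.02],"angular":[0,0,-16]},{"xyz":[0.14,-0.07,0],"angular":[0,0,-24]},{"xyz":[0.19,-0.09,0],"angular":[0,0,-30]},{"xyz":[0.23,-0.11,0.01],"angular":[0,0,-33.7]},{"xyz":[0.27,-0.13,0.026],"angular":[0,0,-33.7]},{"xyz":[0.302,-0.136,0.026],"angular":[0,0,-33.7]},{"xyz":[0.302,-0.136,0.026],"angular":[0,0,-33.7]},{"xyz":[0.302,-0.136,0.026],"angular":[0,0,-33.7]},{"xyz":[0.302,-0.136,0.026],"angular":[0,0,-33.7]}], "hand": 1}}

```text
clock: 27.05
position: [0.4375, 0.2657, 0.1698]
ee_rot: [0.443, 0.897, -0.001, -0.0]
ft_force: [0.3, 0.6, -0.7]
grip_width: 1.001
grasp_force: 0.0
```

```bash
cat >> h.py <<'E'
def find(c,z=.056,fish=True):
    """every bright orange patch of about the size of a heel top, near the rack"""
    hsv=cv2.cvtColor(c['img'],cv2.COLOR_RGB2HSV)
    m=cv2.inRange(hsv,(8,70,200),(32,215,255)); m=cv2.morphologyEx(m,cv2.MORPH_CLOSE,np.ones((3,3)))
    n,l,s,ce=cv2.connectedComponentsWithStats(m)
    for i in range(1,n):
        if s[i,4]>150:
            r=heel(c,(l==i).astype(np.uint8),z,fish)
            if .25<r[0][0]<.9 and abs(r[0][1])<.6 and 25<r[1].min() and r[1].max()<75: print(np.round(ce[i]),s[i,4],np.round(r[0],4),np.round(r[1],1),round(r[4],1))
E
python3 - <<'E'
from h import *
o=get_obs();print(np.round(o['position'],4),np.round(o['joint_pos'],2))
print('wrist');find(snap('wrist','w15')); print('top');find(snap('top','top3'),fish=False)
E
```

```text
[0.4375 0.2657 0.1698] [ 0.22  0.25 -0.96  1.8   0.22  1.21 -0.15]
wrist
[462. 385.] 397 [0.7823 0.1658] [35.6 64.3] 92.5
top
```

```bash
python3 - <<'E'
from h import *
c=load('w15'); u,v=map(int,proj(c,(.4435,.2589,.056),True)); hsv=cv2.cvtColor(c['img'],cv2.COLOR_RGB2HSV)
print(u,v); 
for dv in range(-60,61,20): print([tuple(int(q) for q in hsv[v+dv,u+du]) for du in range(-80,81,20)])
t=load('top3'); hs=cv2.cvtColor(t['img'],cv2.COLOR_RGB2HSV); print(hs[230,229],hs[176,199])
E
```

```text
317 203
[(11, 151, 198), (11, 157, 200), (9, 147, 132), (18, 135, 253), (20, 130, 254), (26, 106, 255), (11, 152, 169), (11, 153, 195), (11, 154, 199)]
[(11, 152, 198), (10, 150, 195), (10, 156, 132), (17, 138, 252), (21, 129, 254), (20, 131, 254), (11, 150, 179), (10, 151, 196), (11, 150, 173)]
[(10, 143, 171), (10, 147, 173), (10, 156, 108), (10, 148, 133), (11, 155, 174), (11, 154, 167), (11, 155, 174), (10, 154, 152), (11, 149, 166)]
[(10, 146, 180), (10, 146, 159), (10, 155, 146), (10, 147, 166), (11, 154, 167), (11, 153, 172), (10, 152, 156), (11, 151, 160), (10, 154, 162)]
[(10, 141, 176), (10, 148, 162), (11, 150, 155), (11, 156, 163), (10, 152, 158), (11, 154, 162), (11, 156, 160), (10, 149, 171), (11, 156, 172)]
[(11, 145, 163), (11, 149, 152), (10, 149, 147), (11, 150, 160), (11, 153, 165), (11, 153, 155), (10, 152, 170), (11, 154, 169), (11, 156, 177)]
[(10, 150, 162), (11, 151, 152), (11, 150, 165), (11, 153, 187), (10, 147, 151), (11, 152, 161), (11, 154, 195), (11, 152, 207), (11, 149, 186)]
[ 22  48 203] [ 15 167 196]
```

```bash
sed -i 's/(8,70,200),(32,215,255)/(14,60,150),(32,215,255)/' h.py; python3 - <<'E'
from h import *
find(load('w15')); print('top'); find(load('top3'),fish=False); find(load('top2'),fish=False)
E
```

```text
[481. 142.] 3028 [0.5273 0.3938] [74.6 61. ] -88.6
[319. 146.] 2718 [0.4159 0.2976] [41.3 51.2] -52.5
[482. 241.] 1405 [0.5949 0.3238] [64.7 55.4] -166.4
[322. 335.] 520 [0.5435 0.1441] [30.6 53.6] 106.3
top
[199. 176.] 230 [0.6067 0.325 ] [40.5 51.5] -72.6
[199. 176.] 245 [0.6068 0.326 ] [41.4 53.3] -70.5
[215. 242.] 274 [0.4154 0.2981] [41.7 52.6] -51.8
```

The heel was knocked aside to (0.416, 0.298); both cameras agree. The patch at (0.527, 0.394) is the yellow look-alike. Re-aiming.

```bash
python3 - <<'E'
from h import *
p,a=grasp((.4158,.2977),-52.3); print(p,a); go((*p,.10,a),(*p,.030,a)) 
E
```

```text
[0.40968473 0.30561224] 127.7
xyz [0.0489, 0.0019, 0.0703] ang [-0.05, 0.01, -0.34]
xyz [0.0489, 0.002, 0.1403] ang [-0.05, 0.01, -0.34]
```

{"api": "carry_out", "payload": {"motion": [{"xyz":[0.02,0.002,0],"angular":[0,0,0]},{"xyz":[0.049,0.002,0],"angular":[0,0,0]},{"xyz":[0.049,0.002,0],"angular":[0,0,0]},{"xyz":[0.049,0.002,0.04],"angular":[0,0,0]},{"xyz":[0.049,0.002,0.08],"angular":[0,0,0]},{"xyz":[0.049,0.002,0.12],"angular":[0,0,0]},{"xyz":[0.049,0.002,0.14],"angular":[0,0,0]},{"xyz":[0.049,0.002,0.14],"angular":[0,0,0]},{"xyz":[0.049,0.002,0.14],"angular":[0,0,0]}]}}

```text
clock: 28.05
position: [0.4097, 0.3067, 0.0313]
ee_rot: [0.443, 0.897, 0.0, -0.0]
ft_force: [0.8, -0.2, 0.2]
grip_width: 0.999
grasp_force: 0.0
```

{"api": "carry_out", "payload": {"motion": [{"xyz":[0,0,0],"angular":[0,0,0]},{"xyz":[0,0,0],"angular":[0,0,0]},{"xyz":[0,0,0],"angular":[0,0,0]},{"xyz":[0,0,0],"angular":[0,0,0]},{"xyz":[0,0,0],"angular":[0,0,0]},{"xyz":[0,0,0],"angular":[0,0,0]},{"xyz":[0,0,-0.03],"angular":[0,0,0]},{"xyz":[0,0,-0.07],"angular":[0,0,0]},{"xyz":[0,0,-0.12],"angular":[0,0,0]},{"xyz":[0,0,-0.12],"angular":[0,0,0]},{"xyz":[0,0,-0.12],"angular":[0,0,0]}], "hand": 0}}

```text
clock: 29.15
position: [0.4097, 0.3072, 0.1519]
ee_rot: [0.443, 0.897, 0.001, 0.001]
ft_force: [-0.0, -0.2, -1.5]
grip_width: 0.486
grasp_force: 51.2
```

```bash
python3 - <<'E'
from h import *
o=get_obs();print(np.round(o['position'],4)); held('w16',.0265)
s=slot(2); go((*(s+.010*ry),.15,YW))
E
```

```text
[0.4097 0.3072 0.1519]
flat edge x in tool [ 0.016  -0.0004 -0.0265] max step 20.321428571428584
xyz [-0.3211, -0.02, 0.0009] ang [0.02, 0.05, 33.57]
```

{"api": "carry_out", "payload": {"motion": [{"xyz":[-0.04,0,-0.01],"angular":[0,0,8]},{"xyz":[-0.09,-0.005,-0.015],"angular":[0,0,16]},{"xyz":[-0.14,-0.01,-0.015],"angular":[0,0,24]},{"xyz":[-0.19,-0.015,-0.015],"angular":[0,0,30]},{"xyz":[-0.24,-0.02,-0.01],"angular":[0,0,33.6]},{"xyz":[-0.28,-0.02,-0.005],"angular":[0,0,33.6]},{"xyz":[-0.321,-0.02,0],"angular":[0,0,33.6]},{"xyz":[-0.321,-0.02,0],"angular":[0,0,33.6]},{"xyz":[-0.321,-0.02,0],"angular":[0,0,33.6]},{"xyz":[-0.321,-0.02,0],"angular":[0,0,33.6]}]}}

```text
clock: 30.2
position: [0.5876, 0.0415, 0.1498]
ee_rot: [0.682, 0.731, -0.0, -0.001]
ft_force: [-0.4, 0.0, 0.2]
grip_width: 0.483
grasp_force: 51.2
```

```bash
python3 - <<'E'
from h import *
s=slot(2)+.0102*ry; print(s,get_obs()['position']); go((*s,.067,YW))
E
```

```text
[0.58847901 0.03985001] [0.58758917 0.04145378 0.14983636]
xyz [-0.0017, 0.0009, 0.0828] ang [-0.1, -0.04, 0.09]
```

{"api": "carry_out", "payload": {"motion": [{"xyz":[-0.0017,0,0.03],"angular":[0,0,0]},{"xyz":[-0.0017,0,0.06],"angular":[0,0,0]},{"xyz":[-0.0017,0,0.083],"angular":[0,0,0]},{"xyz":[-0.0017,0,0.083],"angular":[0,0,0]},{"xyz":[-0.0017,0,0.083],"angular":[0,0,0]},{"xyz":[-0.0017,0,0.083],"angular":[0,0,0]},{"xyz":[-0.0017,0,0.083],"angular":[0,0,0]}]}}

```text
clock: 30.9
position: [0.5894, 0.0388, 0.0693]
ee_rot: [0.683, 0.731, 0.001, 0.001]
ft_force: [0.2, 0.3, -0.2]
grip_width: 0.485
grasp_force: 51.1
```

```bash
python3 - <<'E'
from h import *
s=slot(2)+.0102*ry; print(s,get_obs()['position']); go((*s,.053,YW))
E
```

```text
[0.58847901 0.03985001] [0.58944636 0.03879694 0.06926859]
xyz [0.0011, -0.0009, 0.0163] ang [0.13, 0.02, 0.0]
```

{"api": "carry_out", "payload": {"motion": [{"xyz":[0.0011,0.0003,0.003],"angular":[0,0,0]},{"xyz":[0.0011,0.0003,0.007],"angular":[0,0,0]},{"xyz":[0.0011,0.0003,0.012],"angular":[0,0,0]},{"xyz":[0.0011,0.0003,0.014],"angular":[0,0,0]},{"xyz":[0.0011,0.0003,0.014],"angular":[0,0,0]}]}}

```text
clock: 31.4
position: [0.5886, 0.0395, 0.0532]
ee_rot: [0.683, 0.731, -0.0, -0.0]
ft_force: [0.3, 1.9, -1.0]
grip_width: 0.479
grasp_force: 51.1
```

{"api": "carry_out", "payload": {"motion": [{"xyz":[0,0,0.004],"angular":[0,0,0]},{"xyz":[0,0,0.008],"angular":[0,0,0]},{"xyz":[0,0,0.011],"angular":[0,0,0]},{"xyz":[0,0,0.013],"angular":[0,0,0]},{"xyz":[0,0,0.0145],"angular":[0,0,0]},{"xyz":[0,0,0.0155],"angular":[0,0,0]},{"xyz":[0,0,0.0155],"angular":[0,0,0]}]}}

```text
clock: 32.1
position: [0.5888, 0.0396, 0.0398]
ee_rot: [0.683, 0.731, -0.0, 0.0]
ft_force: [-9.1, -2.5, 17.9]
grip_width: 0.483
grasp_force: 53.3
```

{"api": "carry_out", "payload": {"motion": [{"xyz":[0,0,0],"angular":[0,0,0]},{"xyz":[0,0,0],"angular":[0,0,0]},{"xyz":[0,0,0],"angular":[0,0,0]},{"xyz":[0,0,-0.03],"angular":[0,0,0]},{"xyz":[0,0,-0.07],"angular":[0,0,0]},{"xyz":[0,0,-0.11],"angular":[0,0,0]},{"xyz":[0,0,-0.16],"angular":[0,0,0]},{"xyz":[0,0,-0.16],"angular":[0,0,0]},{"xyz":[0,0,-0.16],"angular":[0,0,0]}], "hand": 0.8}}

```text
clock: 33.0
position: [0.5895, 0.0396, 0.1993]
ee_rot: [0.683, 0.731, 0.001, 0.001]
ft_force: [-0.3, 0.1, 0.1]
grip_width: 0.796
grasp_force: 0.0
```

```bash
python3 - <<'E'
from h import *
print(get_obs()['position']);find(snap('top','top4'),fish=False)
p,a=grasp((.6068,.3250),-72.3); print(p,a); go((*p,.17,a)) 
E
```

```text
[0.58951798 0.03963834 0.19927256]
[199. 176.] 242 [0.6068 0.326 ] [41.4 53.3] -70.5
[0.60375967 0.33452661] 107.7
xyz [0.2934, 0.0349, 0.0277] ang [-0.01, 0.02, -13.82]
```

{"api": "carry_out", "payload": {"motion": [{"xyz":[0.05,0.005,0],"angular":[0,0,-4]},{"xyz":[0.1,0.01,0],"angular":[0,0,-8]},{"xyz":[0.15,0.02,0],"angular":[0,0,-12]},{"xyz":[0.2,0.025,0.01],"angular":[0,0,-13.8]},{"xyz":[0.25,0.03,0.02],"angular":[0,0,-13.8]},{"xyz":[0.293,0.035,0.028],"angular":[0,0,-13.8]},{"xyz":[0.293,0.035,0.028],"angular":[0,0,-13.8]},{"xyz":[0.293,0.035,0.028],"angular":[0,0,-13.8]},{"xyz":[0.293,0.035,0.028],"angular":[0,0,-13.8]}]}}

```text
clock: 33.95
position: [0.6042, 0.3329, 0.169]
ee_rot: [0.59, 0.807, -0.001, 0.0]
ft_force: [0.5, -1.1, 0.1]
grip_width: 0.799
grasp_force: 0.0
```

```bash
python3 - <<'E'
from h import *
print(get_obs()['position']);find(snap('wrist','w17'))
p,a=grasp((.6068,.3252),-72.3); print(p,a); go((*p,.029,a)) 
E
```

```text
[0.60416049 0.33293524 0.16903744]
[316. 195.] 2679 [0.6051 0.3294] [41.1 60.3] -72.3
[0.60375967 0.33472661] 107.7
xyz [0.0025, 0.0001, 0.1406] ang [-0.04, 0.07, -0.12]
```

{"api": "carry_out", "payload": {"motion": [{"xyz":[0.0025,0,0.04],"angular":[0,0,0]},{"xyz":[0.0025,0,0.08],"angular":[0,0,0]},{"xyz":[0.0025,0,0.12],"angular":[0,0,0]},{"xyz":[0.0025,0,0.139],"angular":[0,0,0]},{"xyz":[0.0025,0,0.139],"angular":[0,0,0]},{"xyz":[0.0025,0,0.139],"angular":[0,0,0]},{"xyz":[0.0025,0,0.139],"angular":[0,0,0]}]}}

```text
clock: 34.7
position: [0.6045, 0.3373, 0.0339]
ee_rot: [0.59, 0.807, 0.002, 0.001]
ft_force: [0.4, 0.4, 0.6]
grip_width: 0.798
grasp_force: 0.0
```

{"api": "carry_out", "payload": {"motion": [{"xyz":[0,0,0],"angular":[0,0,0]},{"xyz":[0,0,0],"angular":[0,0,0]},{"xyz":[0,0,0],"angular":[0,0,0]},{"xyz":[0,0,0],"angular":[0,0,0]},{"xyz":[0,0,0],"angular":[0,0,0]},{"xyz":[0,0,0],"angular":[0,0,0]},{"xyz":[0,0,-0.03],"angular":[0,0,0]},{"xyz":[0,0,-0.07],"angular":[0,0,0]},{"xyz":[0,0,-0.12],"angular":[0,0,0]},{"xyz":[0,0,-0.12],"angular":[0,0,0]},{"xyz":[0,0,-0.12],"angular":[0,0,0]}], "hand": 0}}

```text
clock: 35.8
position: [0.6037, 0.3371, 0.1528]
ee_rot: [0.59, 0.807, 0.001, 0.001]
ft_force: [-0.2, 0.2, -0.9]
grip_width: 0.48
grasp_force: 50.9
```

```bash
python3 - <<'E'
from h import *
o=get_obs();print(np.round(o['position'],4)); held('w18',.0265)
s=slot(3); go((*(s+.010*ry),.15,YW))
E
```

```text
[0.6037 0.3371 0.1528]
flat edge x in tool [ 0.0148 -0.0002 -0.0265] max step 21.85714285714286
xyz [-0.2152, -0.0882, 0.0012] ang [0.01, 0.03, 13.79]
```

```bash
python3 - <<'E'
from h import *
held('w19',.0225)
E
```

```text
flat edge x in tool [ 0.0126 -0.0001 -0.0225] max step 21.964285714285694
```

{"api": "carry_out", "payload": {"motion": [{"xyz":[-0.04,-0.02,0],"angular":[0,0,4]},{"xyz":[-0.08,-0.04,-0.01],"angular":[0,0,8]},{"xyz":[-0.12,-0.06,-0.01],"angular":[0,0,12]},{"xyz":[-0.16,-0.08,-0.01],"angular":[0,0,13.8]},{"xyz":[-0.215,-0.088,0],"angular":[0,0,13.8]},{"xyz":[-0.215,-0.088,0],"angular":[0,0,13.8]},{"xyz":[-0.215,-0.088,0],"angular":[0,0,13.8]},{"xyz":[-0.215,-0.088,0],"angular":[0,0,13.8]},{"xyz":[-0.215,-0.088,0],"angular":[0,0,13.8]}]}}

```text
clock: 36.8
position: [0.5842, 0.1072, 0.151]
ee_rot: [0.682, 0.732, 0.0, -0.0]
ft_force: [-0.3, -0.1, -0.8]
grip_width: 0.478
grasp_force: 51.0
```

```bash
python3 - <<'E'
from h import *
s=slot(3)+.0127*ry; print(s,get_obs()['position']); go((*s,.068,YW))
E
```

```text
[0.58422692 0.107318  ] [0.58418728 0.10717051 0.15102604]
xyz [0.0001, 0.0001, 0.083] ang [-0.03, -0.05, 0.15]
```

{"api": "carry_out", "payload": {"motion": [{"xyz":[0,0,0.03],"angular":[0,0,0]},{"xyz":[0,0,0.06],"angular":[0,0,0]},{"xyz":[0,0,0.081],"angular":[0,0,0]},{"xyz":[0,0,0.081],"angular":[0,0,0]},{"xyz":[0,0,0.081],"angular":[0,0,0]},{"xyz":[0,0,0.081],"angular":[0,0,0]},{"xyz":[0,0,0.081],"angular":[0,0,0]}]}}

```text
clock: 37.5
position: [0.5855, 0.1056, 0.0717]
ee_rot: [0.683, 0.731, 0.001, 0.001]
ft_force: [0.6, -0.1, 0.0]
grip_width: 0.482
grasp_force: 51.0
```

{"api": "carry_out", "payload": {"motion": [{"xyz":[0,0,0],"angular":[0,0,0]},{"xyz":[0,0,0],"angular":[0,0,0]}]}}

```text
clock: 37.7
position: [0.5849, 0.105, 0.0708]
ee_rot: [0.683, 0.731, 0.0, 0.0]
ft_force: [0.3, -0.2, -0.9]
grip_width: 0.48
grasp_force: 51.0
```

```bash
python3 - <<'E'
from h import *
s=slot(3)+.0127*ry; print(s,get_obs()['position']); go((*s,.055,YW))
E
```

```text
[0.58422692 0.107318  ] [0.58493488 0.10504793 0.07076291]
xyz [0.0023, -0.0006, 0.0158] ang [0.05, 0.01, -0.02]
```

{"api": "carry_out", "payload": {"motion": [{"xyz":[0.0023,-0.0002,0],"angular":[0,0,0]},{"xyz":[0.0023,-0.0002,0.003],"angular":[0,0,0]},{"xyz":[0.0023,-0.0002,0.007],"angular":[0,0,0]},{"xyz":[0.0023,-0.0002,0.012],"angular":[0,0,0]},{"xyz":[0.0023,-0.0002,0.015],"angular":[0,0,0]},{"xyz":[0.0023,-0.0002,0.015],"angular":[0,0,0]}]}}

```text
clock: 38.3
position: [0.5839, 0.1072, 0.0545]
ee_rot: [0.683, 0.731, -0.0, -0.0]
ft_force: [0.5, -0.8, -0.9]
grip_width: 0.484
grasp_force: 51.0
```

{"api": "carry_out", "payload": {"motion": [{"xyz":[0,0,0.004],"angular":[0,0,0]},{"xyz":[0,0,0.008],"angular":[0,0,0]},{"xyz":[0,0,0.011],"angular":[0,0,0]},{"xyz":[0,0,0.013],"angular":[0,0,0]},{"xyz":[0,0,0.014],"angular":[0,0,0]},{"xyz":[0,0,0.014],"angular":[0,0,0]}]}}

```text
clock: 38.9
position: [0.5843, 0.1074, 0.0411]
ee_rot: [0.683, 0.731, -0.0, -0.0]
ft_force: [-0.5, -0.0, 0.4]
grip_width: 0.478
grasp_force: 51.0
```

{"api": "carry_out", "payload": {"motion": [{"xyz":[0,0,0.001],"angular":[0,0,0]},{"xyz":[0,0,0.002],"angular":[0,0,0]},{"xyz":[0,0,0.002],"angular":[0,0,0]}]}}

```text
clock: 39.2
position: [0.5845, 0.1075, 0.0407]
ee_rot: [0.683, 0.731, -0.0, 0.0]
ft_force: [-7.0, -2.3, 13.7]
grip_width: 0.482
grasp_force: 52.7
```

{"api": "carry_out", "payload": {"motion": [{"xyz":[0,0,0],"angular":[0,0,0]},{"xyz":[0,0,0],"angular":[0,0,0]},{"xyz":[0,0,0],"angular":[0,0,0]},{"xyz":[0,0,-0.03],"angular":[0,0,0]},{"xyz":[0,0,-0.07],"angular":[0,0,0]},{"xyz":[0,0,-0.11],"angular":[0,0,0]},{"xyz":[0,0,-0.16],"angular":[0,0,0]},{"xyz":[0,0,-0.2],"angular":[0,0,0]},{"xyz":[0,0,-0.2],"angular":[0,0,0]},{"xyz":[0,0,-0.2],"angular":[0,0,0]}], "hand": 0.8}}

```text
clock: 40.2
position: [0.5847, 0.1074, 0.2398]
ee_rot: [0.683, 0.731, 0.001, 0.001]
ft_force: [0.8, -0.2, -1.5]
grip_width: 0.799
grasp_force: 0.0
```

```bash
python3 - <<'E'
from h import *
print(get_obs()['position'])
c=load('w6'); print('knob top',plane(c,60+705/1.6,48/1.6,.115,True),'base',plane(c,60+688/1.6,52/1.6,.082,True),'hinge',plane(c,60+671/1.6,162/1.6,.084,True))
c=snap('wrist','w20'); t=snap('top','top5')
hsv=cv2.cvtColor(t['img'],cv2.COLOR_RGB2HSV)
print(proj(t,(.692,-.162,.115)))
u,v=map(int,proj(t,(.692,-.162,.100))); m=(hsv[v-14:v+15,u-14:u+15,2]<60).astype(np.uint8); print(m.sum(), np.argwhere(m).mean(0)+[v-14,u-14])
# heel tops in the rack: vertical/horizontal sample of the wrist view
find(c,z=.064); go((.692,-.162,.2,0))
E
```

```text
[0.58465737 0.10741029 0.23981391]
knob top [ 0.68935418 -0.16829146  0.115     ] base [ 0.69303816 -0.17314192  0.082     ] hinge [ 0.60171905 -0.16350355  0.084     ]
(np.float64(366.30383504029555), np.float64(115.2143962619874))
32 [117.28125 368.03125]
xyz [-0.2758, 0.0898, 0.0378] ang [-0.06, 0.1, 93.88]
```

{"api": "carry_out", "payload": {"motion": [{"xyz":[-0.02,0.01,0],"angular":[0,0,8.2]},{"xyz":[-0.05,0.02,0],"angular":[0,0,16.4]},{"xyz":[-0.08,0.03,0],"angular":[0,0,24.6]},{"xyz":[-0.11,0.04,0],"angular":[0,0,32.8]},{"xyz":[-0.14,0.05,0],"angular":[0,0,41]},{"xyz":[-0.17,0.06,0],"angular":[0,0,49.2]},{"xyz":[-0.2,0.07,0],"angular":[0,0,57.4]},{"xyz":[-0.23,0.08,0],"angular":[0,0,65.6]},{"xyz":[-0.26,0.09,0.01],"angular":[0,0,73.8]},{"xyz":[-0.281,0.09,0.02],"angular":[0,0,82]},{"xyz":[-0.281,0.09,0.03],"angular":[0,0,90.2]},{"xyz":[-0.281,0.09,0.038],"angular":[0,0,96]}], "hand": 0.5}}

```text
clock: 41.5
position: [0.6922, -0.168, 0.1981]
ee_rot: [1.0, -0.022, -0.002, -0.0]
ft_force: [-0.2, 0.2, 0.3]
grip_width: 0.498
grasp_force: 0.0
```

{"api": "carry_out", "payload": {"motion": [{"xyz":[0,0,0],"angular":[0,0,0]},{"xyz":[0,0,0],"angular":[0,0,0]}]}}

```text
clock: 41.7
position: [0.6928, -0.1666, 0.2002]
ee_rot: [1.0, -0.017, -0.001, -0.0]
ft_force: [0.8, 0.2, 1.1]
grip_width: 0.501
grasp_force: 0.0
```

```bash
python3 - <<'E'
from h import *
o=get_obs();print(o['position'],np.round(o['joint_pos'],2))
c=snap('wrist','w21'); hsv=cv2.cvtColor(c['img'],cv2.COLOR_RGB2HSV)
u,v=map(int,proj(c,(.6905,-.1675,.1),True)); print(u,v)
w=hsv[v-45:v+46,u-45:u+46]; m=(w[...,2]<70).astype(np.uint8); n,l,s,ce=cv2.connectedComponentsWithStats(m)
for i in range(1,n):
    if s[i,4]>80: q=ce[i]+[u-45,v-45]; print(s[i],q,plane(c,*q,.1,True), 'top',plane(c,s[i,0]+s[i,2]/2+u-45,s[i,1]+s[i,3]+v-45,.115,True))
go((.6905,-.1675,.092,-2))
E
```

```text
[ 0.69278638 -0.16664056  0.20021557] [ 0.4   0.57 -0.35  1.21  0.19  1.39 -1.54]
315 200
xyz [-0.0024, 0.0009, 0.1089] ang [-0.0, 0.04, 0.08]
```

```bash
python3 - <<'E'
from h import *
c=load('w21'); hsv=cv2.cvtColor(c['img'],cv2.COLOR_RGB2HSV)
for v in range(150,260,10): print(v,[tuple(int(q) for q in hsv[v,u,1:]) for u in range(275,360,8)])
E
```

```text
150 [(135, 202), (134, 201), (117, 179), (117, 183), (0, 255), (0, 255), (0, 255), (46, 232), (125, 213), (127, 213), (128, 210)]
160 [(139, 202), (131, 205), (123, 183), (120, 185), (0, 255), (0, 255), (0, 255), (77, 214), (120, 214), (129, 213), (130, 212)]
170 [(138, 202), (132, 199), (122, 178), (120, 179), (0, 255), (0, 255), (0, 255), (110, 194), (120, 193), (117, 187), (125, 185)]
180 [(136, 187), (133, 191), (121, 167), (117, 172), (2, 255), (3, 255), (0, 255), (121, 194), (123, 197), (125, 194), (129, 191)]
190 [(137, 184), (130, 188), (117, 163), (116, 169), (2, 255), (54, 100), (50, 103), (124, 195), (127, 197), (128, 195), (128, 197)]
200 [(143, 194), (134, 189), (121, 169), (121, 171), (15, 246), (39, 111), (37, 110), (122, 192), (123, 191), (126, 190), (128, 185)]
210 [(141, 197), (138, 199), (125, 175), (127, 175), (0, 255), (40, 109), (36, 113), (127, 200), (127, 200), (133, 199), (108, 134)]
220 [(136, 171), (129, 172), (123, 172), (121, 169), (0, 255), (0, 255), (0, 255), (125, 185), (127, 187), (127, 187), (105, 129)]
230 [(104, 145), (99, 142), (88, 130), (84, 115), (0, 255), (0, 255), (0, 255), (113, 171), (121, 171), (125, 171), (110, 132)]
240 [(117, 166), (112, 228), (108, 196), (30, 128), (0, 255), (0, 255), (0, 255), (25, 132), (102, 137), (108, 137), (109, 133)]
250 [(117, 120), (108, 127), (42, 147), (25, 134), (0, 255), (0, 255), (0, 255), (22, 125), (101, 134), (108, 130), (115, 131)]
```

```bash
python3 - <<'E'
from h import *
c=load('w21'); hsv=cv2.cvtColor(c['img'],cv2.COLOR_RGB2HSV)[170:232,300:340]
m=((hsv[...,1]<75)&(hsv[...,2]<130)).astype(np.uint8); n,l,s,ce=cv2.connectedComponentsWithStats(m); i=1+s[1:,4].argmax(); print(s[i],ce[i])
q=ce[i]+[300,170]; p=plane(c,*q,.1,True); print(p)
h=np.array([.6020,-.1636]); d=p[:2]-h; print(np.linalg.norm(d),np.degrees(np.arctan2(d[1],d[0])))
go((p[0],p[1],.092,-2.5))
E
```

```text
[  9  16  18  28 414] [17.01207729 29.84299517]
[ 0.69112497 -0.16891291  0.1       ]
0.08928318835941683 -3.4114753702726244
xyz [-0.0018, 0.0023, 0.1089] ang [-0.0, 0.04, 0.58]
```

The knob is measured at (0.691, −0.169), radius 89 mm, so the bar is at its open stop. I'll cage it and swing shut.

{"api": "carry_out", "payload": {"motion": [{"xyz":[-0.0018,0.0023,0.04],"angular":[0,0,0]},{"xyz":[-0.0018,0.0023,0.08],"angular":[0,0,0]},{"xyz":[-0.0018,0.0023,0.108],"angular":[0,0,0]},{"xyz":[-0.0018,0.0023,0.108],"angular":[0,0,0]},{"xyz":[-0.0018,0.0023,0.108],"angular":[0,0,0]},{"xyz":[-0.0018,0.0023,0.108],"angular":[0,0,0]}]}}

```text
clock: 42.35
position: [0.6927, -0.1692, 0.096]
ee_rot: [1.0, -0.018, 0.002, 0.0]
ft_force: [-0.2, 0.1, 0.0]
grip_width: 0.498
grasp_force: 0.0
```

{"api": "carry_out", "payload": {"motion": [{"xyz":[0,0,0],"angular":[0,0,0]},{"xyz":[0,0,0],"angular":[0,0,0]},{"xyz":[0,0,0],"angular":[0,0,0]}], "hand": 0.32}}

```text
clock: 42.65
position: [0.6916, -0.1691, 0.0941]
ee_rot: [1.0, -0.018, 0.001, 0.0]
ft_force: [-0.8, -0.1, 0.2]
grip_width: 0.321
grasp_force: 0.0
```

```bash
python3 - <<'E'
from h import *
o=get_obs();print(o['position'])
h=np.array([.6020,-.1636]); T=[]
for i in range(1,13):
    b=np.radians(-2.5+8.04*i); p=h+.09*np.array([np.cos(b),np.sin(b)]); T.append((p[0],p[1],.092,np.degrees(b)))
go(*T)
E
```

```text
[ 0.69161281 -0.16914988  0.09409092]
xyz [-0.0006, -0.0142, 0.0021] ang [0.02, -0.06, -7.64]
xyz [-0.0031, -0.0266, 0.0021] ang [0.03, -0.06, -15.68]
xyz [-0.0074, -0.0385, 0.0021] ang [0.03, -0.06, -23.72]
xyz [-0.0132, -0.0496, 0.0021] ang [0.03, -0.06, -31.76]
xyz [-0.0206, -0.0599, 0.0021] ang [0.04, -0.05, -39.8]
xyz [-0.0294, -0.069, 0.002] ang [0.04, -0.05, -47.84]
xyz [-0.0393, -0.0768, 0.002] ang [0.05, -0.05, -55.88]
xyz [-0.0502, -0.0831, 0.002] ang [0.05, -0.05, -63.92]
xyz [-0.0619, -0.0878, 0.002] ang [0.05, -0.04, -71.96]
xyz [-0.0741, -0.0909, 0.002] ang [0.06, -0.04, -80.0]
xyz [-0.0867, -0.0922, 0.002] ang [0.06, -0.04, -88.04]
xyz [-0.0993, -0.0918, 0.002] ang [0.07, -0.03, -96.08]
```

{"api": "carry_out", "payload": {"motion": [{"xyz":[-0.0006,-0.0142,0.001],"angular":[0,0,-7.6]},{"xyz":[-0.0031,-0.0266,0.001],"angular":[0,0,-15.7]},{"xyz":[-0.0074,-0.0385,0.001],"angular":[0,0,-23.7]},{"xyz":[-0.0132,-0.0496,0.001],"angular":[0,0,-31.8]},{"xyz":[-0.0206,-0.0599,0.001],"angular":[0,0,-39.8]},{"xyz":[-0.0294,-0.069,0.001],"angular":[0,0,-47.8]},{"xyz":[-0.0393,-0.0768,0.001],"angular":[0,0,-55.9]},{"xyz":[-0.0502,-0.0831,0.001],"angular":[0,0,-63.9]},{"xyz":[-0.0619,-0.0878,0.001],"angular":[0,0,-72]},{"xyz":[-0.0741,-0.0909,0.001],"angular":[0,0,-80]},{"xyz":[-0.0867,-0.0922,0.001],"angular":[0,0,-88]},{"xyz":[-0.0993,-0.0918,0.001],"angular":[0,0,-96]}]}}

```text
clock: 43.85
position: [0.5954, -0.0733, 0.0927]
ee_rot: [0.68, 0.733, 0.0, 0.0]
ft_force: [2.0, -0.4, -0.5]
grip_width: 0.322
grasp_force: 0.6
```

```bash
python3 - <<'E'
from h import *
o=get_obs();print(np.round(o['position'],4),np.round(o['ft_force'],1),o['grip_width'],2*np.degrees(np.arctan2(o['ee_rot'][1],o['ee_rot'][0])))
go((.5957,-.0738,.093,94),(.588,-.0743,.093,94))
E
```

```text
[ 0.5954 -0.0733  0.0927] [ 2.  -0.4 -0.5] 0.32167087195185495 94.25188340404979
xyz [-0.0005, 0.0003, -0.0003] ang [0.07, 0.01, 0.25]
xyz [-0.0005, -0.0075, -0.0003] ang [0.07, 0.01, 0.25]
```

{"api": "carry_out", "payload": {"motion": [{"xyz":[0,-0.001,0],"angular":[0,0,0]},{"xyz":[0,-0.002,0],"angular":[0,0,0]},{"xyz":[0,-0.003,0],"angular":[0,0,0]},{"xyz":[0,-0.004,0],"angular":[0,0,0]},{"xyz":[0,-0.005,0],"angular":[0,0,0]},{"xyz":[0,-0.005,0],"angular":[0,0,0]}]}}

```text
clock: 44.45
position: [0.5905, -0.074, 0.0922]
ee_rot: [0.683, 0.731, 0.0, 0.0]
ft_force: [-0.3, -0.3, 0.3]
grip_width: 0.32
grasp_force: 0.0
```

{"api": "carry_out", "payload": {"motion": [{"xyz":[0,-0.001,0],"angular":[0,0,0]},{"xyz":[0,-0.002,0],"angular":[0,0,0]},{"xyz":[0,-0.002,0],"angular":[0,0,0]}]}}

```text
clock: 44.75
position: [0.5902, -0.074, 0.0925]
ee_rot: [0.683, 0.731, 0.002, 0.001]
ft_force: [9.8, 0.2, -6.6]
grip_width: 0.322
grasp_force: 5.2
```

The bar is against its stop (9.8 N). I'll back off, rise, and return above the parked pin.

{"api": "carry_out", "payload": {"motion": [{"xyz":[0,0.004,0],"angular":[0,0,0]},{"xyz":[0,0.005,0],"angular":[0,0,0]},{"xyz":[0,0.005,-0.03],"angular":[0,0,0]},{"xyz":[0,0.005,-0.07],"angular":[0,0,0]},{"xyz":[0.03,0.005,-0.1],"angular":[0,0,0]},{"xyz":[0.08,0.005,-0.1],"angular":[0,0,0]},{"xyz":[0.13,0.005,-0.1],"angular":[0,0,0]},{"xyz":[0.18,0.005,-0.095],"angular":[0,0,0]},{"xyz":[0.23,0.005,-0.09],"angular":[0,0,0]},{"xyz":[0.272,0.005,-0.087],"angular":[0,0,0]},{"xyz":[0.272,0.005,-0.087],"angular":[0,0,0]},{"xyz":[0.272,0.005,-0.087],"angular":[0,0,0]}]}}

```text
clock: 45.95
position: [0.5744, 0.1987, 0.179]
ee_rot: [0.682, 0.732, -0.0, -0.0]
ft_force: [0.7, -0.8, 0.3]
grip_width: 0.323
grasp_force: 0.0
```

{"api": "carry_out", "payload": {"motion": [{"xyz":[0,0,0],"angular":[0,0,0]},{"xyz":[0,0,0],"angular":[0,0,0]}], "hand": 0.5}}

```text
clock: 46.15
position: [0.5755, 0.1957, 0.1792]
ee_rot: [0.684, 0.73, -0.0, 0.0]
ft_force: [-0.0, -0.7, -0.5]
grip_width: 0.5
grasp_force: 0.0
```

```bash
cat >> h.py <<'E'
def eye(c,guess=(.5800,.1535,.082)):
    u,v=map(int,proj(c,guess,True)); hsv=cv2.cvtColor(c['img'],cv2.COLOR_RGB2HSV)[v-22:v+23,u-22:u+23]
    m=((hsv[...,2]<190)&(hsv[...,1]<60)).astype(np.uint8); n,l,s,ce=cv2.connectedComponentsWithStats(m)
    for i in range(1,n):
        x,y,w,h,a=s[i]
        if a>30: k=(x+w/2-.5+u-22,y+h/2-.5+v-22); print('blob',s[i],'centre',k,'->',np.round(plane(c,*k,.082,True),4), 'size',np.round([np.linalg.norm(plane(c,k[0]+w/2,k[1],.082,True)-plane(c,k[0]-w/2,k[1],.082,True)),np.linalg.norm(plane(c,k[0],k[1]+h/2,.082,True)-plane(c,k[0],k[1]-h/2,.082,True))],4))
E
python3 - <<'E'
from h import *
o=get_obs();print(np.round(o['position'],4))
c=snap('wrist','w22'); print('old',end=' '); eye(load('w4')); print('new'); eye(c)
t=c['img']; u,v=map(int,proj(c,(.578,.1972,.095),True)); print(u,v)
g=cv2.cvtColor(t,cv2.COLOR_RGB2GRAY); print(g[v,u-40:u+41:2].tolist())
go((.5783,.1976,.0689,94.1))
E
```

```text
[0.5755 0.1957 0.1792]
old blob [17 17 15  7 96] centre (np.float64(315.0), np.float64(245.0)) -> [0.5808 0.1558 0.082 ] size [0.0129 0.0068]
new
blob [16 17 16  7 93] centre (np.float64(318.5), np.float64(243.0)) -> [0.5806 0.1558 0.082 ] size [0.0138 0.0068]
318 202
[115, 122, 127, 125, 123, 120, 126, 125, 126, 120, 96, 235, 234, 234, 230, 161, 231, 232, 228, 228, 228, 231, 232, 232, 231, 232, 226, 233, 232, 233, 197, 124, 129, 121, 120, 122, 125, 125, 121, 122, 122]
xyz [0.0016, 0.0029, 0.1104] ang [0.01, 0.04, -0.35]
```

The eye is back at its original pixel position, so the bar is shut. Re-gripping the pin where I released it.

{"api": "carry_out", "payload": {"motion": [{"xyz":[0.0016,0.0029,0.03],"angular":[0,0,-0.3]},{"xyz":[0.0016,0.0029,0.06],"angular":[0,0,-0.3]},{"xyz":[0.0016,0.0029,0.09],"angular":[0,0,-0.3]},{"xyz":[0.0016,0.0029,0.106],"angular":[0,0,-0.3]},{"xyz":[0.0016,0.0029,0.106],"angular":[0,0,-0.3]},{"xyz":[0.0016,0.0029,0.106],"angular":[0,0,-0.3]},{"xyz":[0.0016,0.0029,0.106],"angular":[0,0,-0.3]},{"xyz":[0.0016,0.0029,0.106],"angular":[0,0,-0.3]}], "grip_force": 40}}

```text
clock: 47.0
position: [0.5785, 0.1996, 0.0747]
ee_rot: [0.681, 0.732, 0.001, 0.001]
ft_force: [-1.4, -0.4, -0.4]
grip_width: 0.5
grasp_force: 0.0
```

```bash
python3 - <<'E'
from h import *
o=get_obs();print(np.round(o['position'],4)); go((.5783,.1976,.0695,94.1))
E
```

```text
[0.5785 0.1996 0.0747]
xyz [-0.002, -0.0004, 0.0052] ang [0.12, -0.02, 0.08]
```

{"api": "carry_out", "payload": {"motion": [{"xyz":[-0.002,-0.0004,0.004],"angular":[0,0,0]},{"xyz":[-0.002,-0.0004,0.004],"angular":[0,0,0]},{"xyz":[-0.002,-0.0004,0.004],"angular":[0,0,0]}]}}

```text
clock: 47.3
position: [0.5775, 0.1971, 0.0692]
ee_rot: [0.681, 0.732, -0.0, 0.0]
ft_force: [-0.3, -0.0, -0.3]
grip_width: 0.5
grasp_force: 0.0
```

{"api": "carry_out", "payload": {"motion": [{"xyz":[0,0,0],"angular":[0,0,0]},{"xyz":[0,0,0],"angular":[0,0,0]},{"xyz":[0,0,0],"angular":[0,0,0]},{"xyz":[0,0,0],"angular":[0,0,0]},{"xyz":[0,0,0],"angular":[0,0,0]},{"xyz":[0,0,0],"angular":[0,0,0]}], "hand": 0}}

```text
clock: 47.9
position: [0.5776, 0.1974, 0.0694]
ee_rot: [0.681, 0.732, 0.0, 0.0]
ft_force: [-0.0, 0.5, 2.4]
grip_width: 0.169
grasp_force: 39.0
```

{"api": "carry_out", "payload": {"motion": [{"xyz":[0,0,-0.015],"angular":[0,0,0]},{"xyz":[0,0,-0.035],"angular":[0,0,0]},{"xyz":[0,0,-0.055],"angular":[0,0,0]},{"xyz":[0,0,-0.072],"angular":[0,0,0]},{"xyz":[0,0,-0.072],"angular":[0,0,0]},{"xyz":[-0.015,0,-0.072],"angular":[0,0,0]},{"xyz":[-0.03,0,-0.072],"angular":[0,0,0]},{"xyz":[-0.045,0,-0.072],"angular":[0,0,0]},{"xyz":[-0.045,0,-0.072],"angular":[0,0,0]},{"xyz":[-0.045,0,-0.072],"angular":[0,0,0]},{"xyz":[-0.045,0,-0.072],"angular":[0,0,0]}]}}

```text
clock: 49.0
position: [0.5806, 0.153, 0.1412]
ee_rot: [0.681, 0.733, 0.0, -0.0]
ft_force: [-0.3, 0.3, -1.1]
grip_width: 0.171
grasp_force: 39.1
```

```bash
python3 - <<'E'
from h import *
o=get_obs();print(np.round(o['position'],4),o['grip_width']); go((.5806,.1524,.130,94.1))
E
```

```text
[0.5806 0.153  0.1412] 0.17142962476323304
xyz [-0.0006, -0.0, 0.0112] ang [-0.01, -0.03, 0.12]
```

{"api": "carry_out", "payload": {"motion": [{"xyz":[-0.0006,0,0.004],"angular":[0,0,0]},{"xyz":[-0.0006,0,0.008],"angular":[0,0,0]},{"xyz":[-0.0006,0,0.012],"angular":[0,0,0]},{"xyz":[-0.0006,0,0.014],"angular":[0,0,0]},{"xyz":[-0.0006,0,0.014],"angular":[0,0,0]}]}}

```text
clock: 49.5
position: [0.5806, 0.1518, 0.1267]
ee_rot: [0.681, 0.733, -0.0, -0.0]
ft_force: [-1.0, 0.5, 0.4]
grip_width: 0.17
grasp_force: 39.1
```

{"api": "carry_out", "payload": {"motion": [{"xyz":[0.0004,0,0.004],"angular":[0,0,0]},{"xyz":[0.0004,0,0.009],"angular":[0,0,0]},{"xyz":[0.0004,0,0.014],"angular":[0,0,0]},{"xyz":[0.0004,0,0.018],"angular":[0,0,0]},{"xyz":[0.0004,0,0.018],"angular":[0,0,0]}]}}

```text
clock: 50.0
position: [0.5804, 0.1521, 0.1084]
ee_rot: [0.681, 0.733, -0.0, -0.0]
ft_force: [-0.6, -0.4, -0.7]
grip_width: 0.172
grasp_force: 39.1
```

{"api": "carry_out", "payload": {"motion": [{"xyz":[0,0,0.004],"angular":[0,0,0]},{"xyz":[0,0,0.008],"angular":[0,0,0]},{"xyz":[0,0,0.011],"angular":[0,0,0]},{"xyz":[0,0,0.014],"angular":[0,0,0]},{"xyz":[0,0,0.016],"angular":[0,0,0]},{"xyz":[0,0,0.0165],"angular":[0,0,0]},{"xyz":[0,0,0.0165],"angular":[0,0,0]}]}}

```text
clock: 50.7
position: [0.5814, 0.1522, 0.0933]
ee_rot: [0.681, 0.732, 0.0, 0.0]
ft_force: [0.6, -1.1, 3.9]
grip_width: 0.168
grasp_force: 39.7
```

{"api": "carry_out", "payload": {"motion": [{"xyz":[0,0,0.001],"angular":[0,0,0]},{"xyz":[0,0,0.0015],"angular":[0,0,0]},{"xyz":[0,0,0.0015],"angular":[0,0,0]}]}}

```text
clock: 51.0
position: [0.5824, 0.1523, 0.0932]
ee_rot: [0.681, 0.732, 0.001, 0.001]
ft_force: [0.1, -1.8, 12.3]
grip_width: 0.169
grasp_force: 40.6
```

{"api": "carry_out", "payload": {"motion": [{"xyz":[0,0,0],"angular":[0,0,0]},{"xyz":[0,0,0],"angular":[0,0,0]},{"xyz":[0,0,0],"angular":[0,0,0]},{"xyz":[0,0,0],"angular":[0,0,0]},{"xyz":[0,0,-0.03],"angular":[0,0,0]},{"xyz":[0,0,-0.07],"angular":[0,0,0]},{"xyz":[0,0,-0.11],"angular":[0,0,0]},{"xyz":[0,0,-0.15],"angular":[0,0,0]},{"xyz":[0,0,-0.15],"angular":[0,0,0]},{"xyz":[0,0,-0.15],"angular":[0,0,0]}], "hand": 0.5}}

```text
clock: 52.0
position: [0.5811, 0.1524, 0.2418]
ee_rot: [0.681, 0.732, 0.001, 0.001]
ft_force: [-0.8, 0.4, -0.9]
grip_width: 0.498
grasp_force: 0.0
```

```bash
python3 - <<'E'
from h import *
o=get_obs();print(np.round(o['position'],4))
c=snap('wrist','w23')
# pin grip top: compare with w2 (same hover, pin home): bright-disc position and size near its projection
for f in ('w2','w23'):
    c=load(f); g=cv2.cvtColor(c['img'],cv2.COLOR_RGB2HSV); q=proj(c,(.5807,.153,.119),True); u,v=map(int,q)
    print(f,np.round(q,1)); print(g[v-24:v+25:4,u,2].tolist()); print(g[v,u-24:u+25:3,2].tolist())
    for z in (.064,): 
        for k in range(4):
            for a in (-.017,.017):
                u,v=map(int,proj(c,(*(slot(k)+a*rx),z),True)); print(k,a,(u,v),g[v,u].tolist() if 0<=v<400 else None,end=';')
    print()
E
```

```text
[0.5811 0.1524 0.2418]
w2 [316.6 193.2]
[253, 234, 184, 186, 211, 232, 232, 231, 234, 185, 187, 186, 213]
[247, 248, 175, 254, 254, 194, 232, 231, 232, 235, 233, 230, 222, 254, 252, 245, 248]
0 -0.017 (303, 356) [13, 24, 75];0 0.017 (327, 357) [18, 36, 70];1 -0.017 (302, 322) [15, 105, 155];1 0.017 (329, 322) [14, 99, 132];2 -0.017 (301, 280) [16, 109, 223];2 0.017 (330, 280) [14, 108, 211];3 -0.017 (300, 230) [19, 101, 246];3 0.017 (332, 230) [18, 105, 240];
w23 [315.1 189.2]
[254, 226, 230, 185, 190, 235, 233, 232, 236, 201, 234, 235, 236]
[244, 249, 247, 233, 254, 200, 235, 231, 233, 234, 235, 236, 254, 254, 254, 248, 248]
0 -0.017 (302, 349) [176, 30, 67];0 0.017 (325, 349) [11, 38, 74];1 -0.017 (301, 315) [23, 115, 255];1 0.017 (327, 315) [13, 128, 143];2 -0.017 (300, 274) [27, 93, 255];2 0.017 (328, 274) [13, 131, 235];3 -0.017 (300, 225) [22, 115, 254];3 0.017 (330, 225) [15, 134, 240];
```

```bash
python3 - <<'E'
from h import *
find(snap('top','top9'),fish=False)
print(hand_in())
E
```

```text
the job is handed in; nothing more can be done
None
```

The job is handed in, though no verdict came back: all four heels stand home in the rack (contact felt at floor depth), the bar is shut against its stop, and the pin is pushed home through it, at about 52 s. I had used all 14 pictures, so the last checks, including the pin's seating, rest on contact force and height, not on a viewed image.

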